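# Hang a bossed plate on the drying tree

### The arm

A 6-joint arm with a two-finger parallel gripper is mounted at the origin on a cart in front of the work surface, level with it; the furniture and walls round the work are solid. World frame = base frame: x ahead of the robot, y to its left, z up, the work surface at z = 0. Lengths are in mm, angles in rad, forces in N, time in s.
With the tool pointing down it reaches from about 300 to 775 mm from the base axis. Payload 14.6 kg.
Tool frame: the origin (TCP) lies at the very end of the fingers, on their centre line; the grasp point (between the pads) lies 19 mm behind it; z points along the fingers, y is the line along which they close (so a half turn about z gives the same grasp; the last joint's range is limited). The gripper opens to 94 mm and grips with 3 to 60 N. Pads are 16 mm wide; open, the fingers measure 119 mm over their backs; the gripper's body (75 mm by 177 mm) begins 78 mm behind the grasp point.
Start: joints at [1.164, 0.3, 1.521, -0, 1.321, -0.067], TCP at [183.311, 518.542, 170.946] pointing down, gripper open.
Joint ranges: [-3.03, 3.03], [-0.79, 2.21], [0.23, 2.52], [-1.04, 4.18], [0, 3.07], [-2.55, 2.55]. Speed limits (rad/s): [2.22, 2.22, 2.57, 3.14, 3.14, 3.14].

### API

Orientations are given as [roll, pitch, yaw] about the fixed x, y, z axes, in that order (R = Rz(yaw) Ry(pitch) Rx(roll)).
In Python, from cell import manip, optics gives the robot as it stands.
- The arm moves only by the shell command python3 -m crank 'ROWS' [FORCE]. ROWS is JSON, a list of rows, each a list of 7 numbers: the opening in per cent of the stroke, from 0 (shut) to 100 (fully open), then the shift along the tool's x, y, z in mm, then the turn, a rotation vector about the tool's x, y, z in rad. A call has 1 to 10 rows; each row is the pose to reach, as a shift and turn from the pose commanded when the call began, along the tool's axes at that moment; what a row does not reach only later rows make up. A row lasts 1/10 s, in which the tool goes at most 50 mm and 8.59 degrees, less where a joint would pass 70% of its speed; a pose out of reach is approached as far as the arm can. A call with a gripper value outside its range is refused whole. The fingers move at their own pace and stop on an object; FORCE is the grip in N (left out, the last holds). Time passes only in rows, so rows that repeat a pose let the fingers close. It gives the time, the measured TCP pose, the force, the opening and the grip force at its end, in the units of the state.
- manip.read_state(): the state, without advancing time (a new reading comes with each control period).
- optics.camera(name): name is "scene" or "top" or "wrist"; returns (picture, depth): 480x640x3 uint8, red, green, blue; 480x640 float32, mm along the optical axis (not along the pixel's ray), 0 where there is no reading.
- optics.calibration(name): a dict with "camera_matrix" (3x3 intrinsics, pixels), "R" (3x3) and "t" (3): a world point X has camera coordinates R X + t. Camera axes: x right, y down, z forward; pixel columns grow to the right and rows downward; lengths in mm; the calibration is good to about 2 mm. The wrist camera is an equidistant fisheye: a pixel r from the principal point sees the ray r / f radians off the axis. A picture is of the moment at which its call begins: read the wrist's pose just before it. calibration takes no time and is no camera call; for the wrist camera it gives the pose at the moment of the call.
- manip.sign_off(): hands the job in; it is judged then, once.
The state is a dict: "clock": time; "joints": joint angles; "qd": joint speeds; "effort": joint torques, N m; "eef_pos": TCP position; "eef_rot": TCP orientation; "wrist_force": force on the tool from outside, world axes, zero at the start; "moment": the same for the moment, N m; "finger_gap": finger opening in mm; "finger_force": force on a finger pad.
Only numpy, scipy, OpenCV 4.12 (cv2) and the standard library are available. Lean on these libraries where they do the work, as an engineer would, in place of code of your own. Each camera call takes 0.05 s, during which the arm holds its last target. There are 200 camera calls.

### The job

Turn the drying tree by the grip on its top until its empty branch stands over the pointer on the foot. Then pick the loose plate up by its boss, lay it on the sloping rest with its boss up and its two windows uphill, and let go of it there; take it again by its upper edge and hang it on the empty branch, boss outwards, one hook through each window so that it hangs level on both and the branch still stands about over the pointer. Leave the other things on the table where they lie.

Things in the scene. Friction and masses are not known exactly. Their poses are not given: they have to be found in the camera images.
- plate_mid (a point): Middle of the loose plate's slab, 4 mm above its underside. Bare aluminium, 100 (x) x 120 (y) x 8 (z) mm, about 0.26 kg, flat on the table at the start, boss up. +x points to its hanging edge, +y along its width, +z out of the face with the boss. Two plates like it are fixed on the tree's full branches: leave them there.
- boss_tip (a point): Centre of the boss's end face on the loose plate, 34 mm from plate_mid along +z; axes as plate_mid. The boss is round, 22 mm across, 30 mm tall, in the middle of the plate's face.
- window (a point): Centre of one of the loose plate's two hanging windows, at x = +28, y = +42 mm from plate_mid; the other is at x = +28, y = -42 mm. Each goes right through and measures 20 mm along x by 14 mm along y; its upper side lies 12 mm below the hanging edge. Axes as plate_mid.
- tree_stand: Foot of the drying tree, fixed: round, 140 mm across, 16 mm high, with an upright post; origin on the post's axis at the table, z up. The crown on the post has three branches 120 degrees apart, two full, one empty. It is clamped at a height that differs each time and is not measured: the hooks' axis is 170 to 200 mm above the table. See or feel for it; it bears 25 N.
- pointer (a point): Tip of the flat steel pointer on the tree's foot, 106 mm from the post's axis along the foot's -x, roughly towards the robot. Hooks of the empty branch: two parallel level round rods 6 mm thick, 84 mm apart (42 mm each side of its middle), out from 85 to 142 mm from the post's axis, ends turned up to 9 mm above the rods' axis. The bar that joins them is 40 mm lower.
- tree (a joint): Turn of the crown, rad, + anticlockwise from above; 0 = empty branch over the pointer (along the foot's -x). Stays where left (0.1 N m friction), stops at -3.2 and 3.2. On top, on the axis, a black upright grip bar 44 mm long (along the empty branch), 14 thick, 32 tall: its flat top is 40 mm above the hooks' axis, its foot 8 mm above it, so touching its top tells the hooks' height.
- rest_seat (a point): Where plate_mid lies when the plate is home on the sloping rest (plywood, fixed; foot 150 (x) x 120 (y) mm); 96 mm above the table. Axes are the rest's, z up. Its board, 130 mm wide, rises at 45 degrees along (0, -0.707, 0.707) and faces (0, 0.707, 0.707); a ledge carries the plate's lower edge. The plate's lower 62 mm lie on the board, the upper 38 mm stand free on both faces.
- offcut_block: Bystander, loose: pine offcut, 61 x 92 x 30 mm; origin at the centre of its underside.
- tape_measure: Bystander, loose: tape measure, 81 x 76 x 31 mm; origin at the centre of its underside.
- flat_tin: Bystander, loose: round flat tin, 72 x 72 x 22 mm; origin at the centre of its underside.
- glue_bottle: Bystander, loose: standing glue bottle, 42 x 53 x 138 mm; origin at the centre of its underside.
- hex_key_set: Bystander, loose: folding hex key set, 91 x 44 x 20 mm; origin at the centre of its underside.
- screwdriver_red: Bystander, loose: lying screwdriver, 168 (x) x 42 x 25 mm; origin at the centre of its underside.

How it is judged (in metres and radians):
On the way, in this order (a step that is already met when the one before it is completed fails the run):
1. the empty branch is turned over the pointer (within 0.14 rad) before the plate is laid on the rest (value of joint tree between -0.14 and 0.14 rad), for 0.2 s.
2. the plate lies home on the sloping rest, boss up and windows uphill, let go (distance between plate_mid and rest_seat below 0.025 m and angle between plate_mid's own z axis and vertical between 0.65 and 0.92 rad and angle between plate_mid's own x axis and vertical below 1 rad and contact force between plate and the fingers below 0.1 N and linear speed of plate below 0.02 m/s), for 0.2 s.
At the end, for the whole second after the job is handed in: The plate hangs still and released on both hooks of the empty branch: boss outwards, hanging edge up within 0.25 rad, width level within 0.07 rad, middle 80 to 150 mm before the post, within 45 mm sideways, 120 to 180 mm up, borne by the tree; branch within 0.25 rad of the pointer (value of joint tree between -0.25 and 0.25 rad and x of plate_mid in the frame of tree_stand between -0.15 and -0.08 m and y of plate_mid in the frame of tree_stand between -0.045 and 0.045 m and x of boss_tip in the frame of tree_stand below -0.108 m and height (world z) of plate_mid between 0.12 and 0.18 m and angle between plate_mid's own x axis and vertical below 0.25 rad and angle between plate_mid's own y axis and vertical between 1.5 and 1.64 rad and contact force between plate and tree_stand above 0.5 N and linear speed of plate below 0.03 m/s and contact force between plate and the fingers below 0.1 N); the robot touches nothing.
It fails at once if one of the other things on the table is disturbed (moved more than 30 mm) (distance of any of offcut_block, tape_measure, flat_tin, glue_bottle, hex_key_set, screwdriver_red from where it was at the start of the episode above 0.03 m).
It also fails if it takes over 72 s, if anything falls off the work surface, if the arm or the gripper's body presses on something with over 40 N, if the wrist force passes 120 N, or if a joint passes its speed limit or range.

## Working session

There is one attempt and no reset: what is moved stays moved. The work goes in short steps, Python scripts to look and compute and a shell command to move; the robot and the scene stay as the last step left them, time stands still between calls to the robot, and variables do not carry over. Pictures are saved under pics/ and viewed, at most 10 in all, crops included, and the job is handed in when it is done.

```bash
ls; mkdir -p pics
python3 - <<'E'
from cell import manip, optics
import cv2, numpy as np
print(manip.read_state())
for n in ("top","scene"):
    p,d=optics.camera(n); cv2.imwrite(f"pics/{n}0.png",p[:,:,::-1]); np.save(f"pics/{n}0.npy",d)
    c=optics.calibration(n); print(n,c)
E
```

```text
pics
{'clock': 0.0, 'joints': array([ 1.16439487e+00,  3.00493154e-01,  1.52158732e+00, -1.26563314e-05,
        1.32068328e+00, -6.66104402e-02]), 'qd': array([ 0.00083767,  0.00066078,  0.00030703,  0.00102355,  0.00143921,
       -0.00060571]), 'effort': array([ 6.75143256e-04, -5.31804836e+01, -3.52735126e+01,  7.08563067e-02,
        2.44116521e-02, -6.48323976e-05]), 'eef_pos': array([183.20152445, 518.27103788, 170.37161368]), 'eef_rot': array([-3.14042333e+00, -6.57183137e-05,  2.80180473e+00]), 'wrist_force': array([-0.23990826, -1.02919823, -1.09313445]), 'moment': array([0.0185476 , 0.0330778 , 0.04868568]), 'finger_force': 0.0, 'finger_gap': 94.25469252764779}
top {'camera_matrix': array([[542.69506078,   0.        , 322.99274429],
       [  0.        , 542.69506078, 231.87782811],
       [  0.        ,   0.        ,   1.        ]]), 'R': array([[-0.02028383, -0.99976119,  0.00813138],
       [-0.99305969,  0.01920413, -0.11603294],
       [ 0.11584908, -0.01042854, -0.99321208]]), 't': array([  -4.45458397,  568.08436435, 1614.07159573])}
scene {'camera_matrix': array([[526.39830212,   0.        , 315.3710069 ],
       [  0.        , 526.39830212, 242.07523583],
       [  0.        ,   0.        ,   1.        ]]), 'R': array([[ 0.31395827,  0.94920059,  0.02117668],
       [ 0.61491916, -0.18629562, -0.76626912],
       [-0.72339798,  0.25359847, -0.64217068]]), 't': array([-166.28731529, -256.32503919, 1698.68351392])}
```

View pics/top0.png

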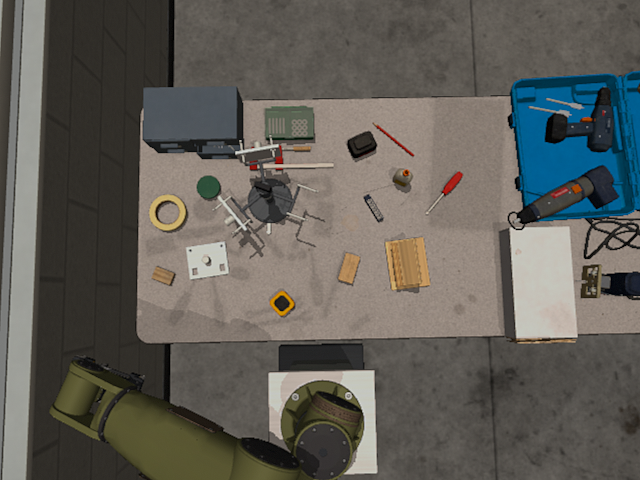

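View pics/scene0.png

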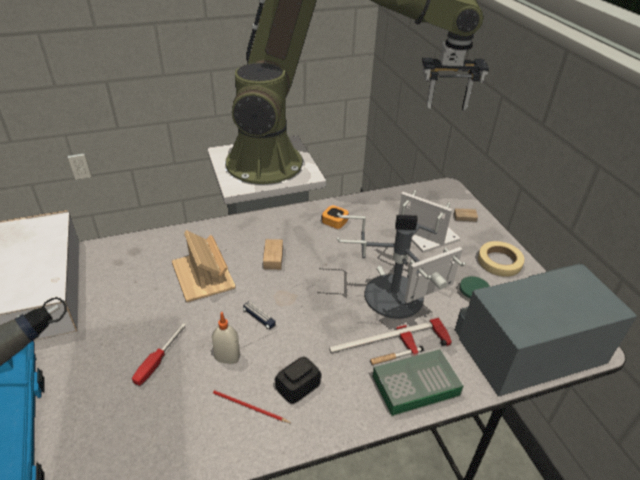

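```bash
cat > h.py <<'E'
from cell import manip, optics
import cv2, numpy as np
from scipy.spatial.transform import Rotation as Rn
def cloud(n,d,c=None):
    c=c or optics.calibration(n); K=c["camera_matrix"]; v,u=np.mgrid[:480,:640].astype(float)
    x=(u-K[0,2])/K[0,0]; y=(v-K[1,2])/K[1,1]
    if n=="wrist":
        r=np.hypot(x,y)+1e-9; k=np.tan(np.minimum(r,1.5))/r; x,y=x*k,y*k
    P=np.stack([x*d,y*d,d],-1)
    return (P-c["t"])@c["R"]
def proj(n,X,c=None):
    c=c or optics.calibration(n); K=c["camera_matrix"]; p=np.atleast_2d(X)@c["R"].T+c["t"]
    return p[:,:2]/p[:,2:]*K[0,0]+K[:2,2]
E
python3 - <<'E'
from h import *
p=cv2.imread("pics/top0.png"); d=np.load("pics/top0.npy"); W=cloud("top",d); np.save("pics/W.npy",W)
cv2.imwrite("pics/crop.png",cv2.resize(p[145:315,180:440],None,fx=3,fy=3,interpolation=cv2.INTER_CUBIC))
for n,(u,v) in dict(plate=(195,265),boss=(208,259),grip=(263,185),table=(330,240),rest=(390,265),rest2=(405,265),rest3=(425,265)).items(): print(n,W[v,u].round(1))
E
```

```text
plate [476.3 375.8  12.9]
boss [492.1 331.7  36. ]
grip [673.1 144.4 240.3]
table [545.5 -37.1   5.6]
rest [ 464.2 -217.9   17. ]
rest2 [ 460.4 -254.5   74.2]
rest3 [ 461.9 -323.7   22. ]
```

View pics/crop.png

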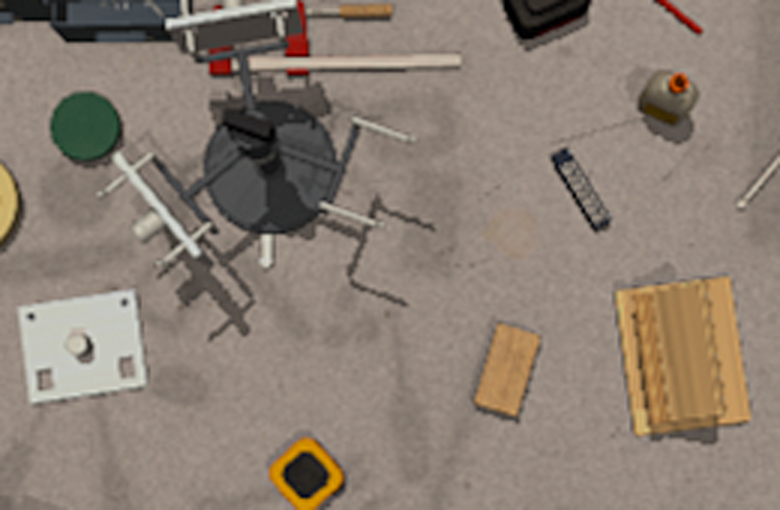

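Run:
```python
from h import *
p=cv2.imread("pics/top0.png"); W=np.load("pics/W.npy"); g=optics.calibration("top")
hsv=cv2.cvtColor(p,cv2.COLOR_BGR2HSV)
def unproj(uv,z):
    K=g["camera_matrix"]; r=np.c_[(np.array(uv)-K[:2,2])/K[0,0],np.ones(len(uv))]@g["R"]; o=-g["R"].T@g["t"]
    return o+r*((z-o[2])/r[:,2])[:,None]
def rect(m,z,box):
    mm=np.zeros_like(m); x0,y0,x1,y1=box; mm[y0:y1,x0:x1]=m[y0:y1,x0:x1]
    c=max(cv2.findContours(mm,cv2.RETR_EXTERNAL,cv2.CHAIN_APPROX_NONE)[0],key=cv2.contourArea).reshape(-1,2)
    X=unproj(c,z)[:,:2].astype(np.float32); r=cv2.minAreaRect(X); return r,cv2.boxPoints(r).round(1)
m=((p.min(2)>150)*255).astype(np.uint8)
print("plate",rect(m,8,(180,235,235,285)))
m=((hsv[...,1]>90)*255).astype(np.uint8)
print("rest z10",rect(m,10,(383,230,436,296)))
for v in (250,262,274):
    print("row",v); print(np.c_[np.arange(384,434,3),W[v,384:434:3]].round(0).astype(int).tolist())
# grip top
s=W[175:200,245:280].reshape(-1,3); q=s[s[:,2]>228]; print("grip",len(q),q.mean(0),np.median(q[:,2]),cv2.minAreaRect(q[:,:2].astype(np.float32)))
# foot disc: cloud
x=W[150:235,225:320].reshape(-1,3); 
f=x[(x[:,2]>13)&(x[:,2]<30)]; print("foot",len(f),f[:,:2].min(0),f[:,:2].max(0))
b=W[85:165,143:245].reshape(-1,3); b=b[b[:,2]>40]; print("box",b.min(0),b.max(0)); 
t=W[145:160,225:245]; print(t[::3,::3].round(0).astype(int).tolist())
print("table",np.median(W[300:330,180:250,2]),np.median(W[280:320,320:380,2]))
print("windows/holes crop->world z8",unproj(np.array([[44,379],[127,367],[31,316],[124,302],[78,345]])/3+[180,145],8).round(1).tolist())
print("boss tip z38",unproj(np.array([[80,340]])/3+[180,145],38))
print("pointer tip",unproj(np.array([[267,265]])/3+[180,145],16), "foot ctr",unproj(np.array([[270,168]])/3+[180,145],16))
print("tips z185",unproj(np.array([[412,138],[382,223],[357,120],[322,206]])/3+[180,145],185).round(1).tolist())
print("grip ctr z225",unproj(np.array([[250,124]])/3+[180,145],228))
```

```text
plate (((491.7325744628906, 340.98016357421875), (99.6216812133789, 120.46752166748047), 7.5801777839660645), array([[434.4, 394.1],
       [450.3, 274.7],
       [549.1, 287.8],
       [533.2, 407.3]], dtype=float32))
rest z10 (((469.093994140625, -271.2489929199219), (150.62091064453125, 120.05825805664062), 6.132526397705078), array([[ 387.8, -219.6],
       [ 400.6, -339. ],
       [ 550.4, -322.9],
       [ 537.6, -203.5]], dtype=float32))
row 250
[[384, 512, -204, -4], [387, 511, -211, 13], [390, 510, -220, 14], [393, 506, -222, 68], [396, 506, -232, 59], [399, 505, -239, 70], [402, 505, -249, 66], [405, 504, -255, 80], [408, 503, -263, 88], [411, 503, -271, 90], [414, 502, -278, 100], [417, 509, -303, 13], [420, 508, -312, 14], [423, 509, -323, 6], [426, 510, -334, -7], [429, 510, -345, -11], [432, 508, -350, 10]]
row 262
[[384, 475, -203, -9], [387, 474, -210, 13], [390, 474, -219, 13], [393, 470, -220, 70], [396, 470, -229, 67], [399, 470, -239, 63], [402, 470, -246, 71], [405, 469, -254, 77], [408, 468, -262, 85], [411, 468, -270, 92], [414, 468, -278, 93], [417, 467, -286,
[... 1182 characters left out ...]
09, 260, 54], [810, 251, 52], [770, 220, 200], [775, 214, 182], [773, 205, 187]], [[800, 278, 55], [809, 274, 19], [810, 266, 15], [808, 255, 22], [768, 224, 174], [771, 217, 163], [761, 203, 200]]]
table -0.23754709066269258 0.033131615913990504
windows/holes crop->world z8 [[457.3, 377.8, 8.0], [467.8, 293.6, 8.0], [521.8, 391.5, 8.0], [534.3, 296.7, 8.0], [491.2, 343.5, 8.0]]
boss tip z38 [[494.08030462 335.31662291  38.        ]]
pointer tip [[568.58776061 149.57933585  16.        ]] foot ctr [[668.92160183 145.61888307  16.        ]]
tips z185 [[664.8, -0.7, 185.0], [585.9, 28.4, 185.0], [682.7, 49.9, 185.0], [602.7, 83.4, 185.0]]
grip ctr z225 [[671.93085328 144.73943166 228.        ]]
```

```bash
cat >> h.py <<'E'
def down(yaw): return Rn.from_euler('xyz',[np.pi,0,yaw])
def rel(p,R,p0=None,R0=None):
    s=manip.read_state()
    if p0 is None: p0=s["eef_pos"]
    if R0 is None: R0=Rn.from_euler('xyz',s["eef_rot"])
    return R0.inv().apply(np.array(p)-p0).round(1).tolist(),(R0.inv()*R).as_rotvec().round(4).tolist()
def log():
    s=manip.read_state(); open("log.txt","a").write(repr([list(map(float,s["joints"])),list(map(float,s["eef_pos"])),list(map(float,s["eef_rot"]))])+"\n"); return s
E
python3 - <<'E'
from h import *
log()
print(rel([183,518,330],down(2.80)))
print(rel([670,145,330],down(1.234),p0=np.array([183.3,518.5,330.])))
E
```

```text
([0.1, -0.5, -159.6], [-0.0011, -0.0001, 0.0017])
([-583.4, -189.9, 0.2], [-0.0009, 0.0008, 1.5677])
```

```bash
python3 -m crank '[[30,0,0,-50,0,0,0],[0,0,0,-100,0,0,0],[0,0,0,-150,0,0,0],[0,-290,-95,-160,0,0,0.78],[0,-290,-95,-160,0,0,0.78],[0,-290,-95,-160,0,0,0.78],[0,-290,-95,-160,0,0,0.78],[0,-290,-95,-160,0,0,0.78],[0,-290,-95,-160,0,0,0.78],[0,-290,-95,-160,0,0,0.78]]'
python3 - <<'E'
from h import *
s=log(); print(s["joints"].round(3))
print(rel([670,145,300],down(1.234)))
E
```

```text
clock: 1.1
eef_pos: [428.2, 329.1, 330.3]
eef_rot: [-3.141, 0.001, 2.016]
wrist_force: [0.2, 1.1, 0.6]
finger_gap: 17.5
finger_force: 0.0
[ 5.880e-01  2.130e-01  1.267e+00 -1.000e-03  1.662e+00  1.430e-01]
([-270.3, 139.0, 30.3], [-0.0007, 0.0012, 0.7819])
```

```bash
python3 -m crank '[[0,-270,139,0,0,0,0.782],[0,-270,139,0,0,0,0.782],[0,-270,139,0,0,0,0.782],[0,-270,139,0,0,0,0.782],[0,-270,139,0,0,0,0.782],[0,-270,139,0,0,0,0.782],[0,-270,139,30,0,0,0.782],[0,-270,139,30,0,0,0.782],[0,-270,139,30,0,0,0.782],[0,-270,139,30,0,0,0.782]]'
python3 - <<'E'
from h import *
s=log(); print(s["joints"].round(3))
c=optics.calibration("wrist"); p,d=optics.camera("wrist"); cv2.imwrite("pics/w1.png",p[:,:,::-1]); 
W=cloud("wrist",d,c); np.savez("pics/w1.npz",W=W,d=d)
print(c["camera_matrix"],c["R"],-c["R"].T@c["t"])
E
```

```text
clock: 2.1
eef_pos: [667.2, 151.1, 303.0]
eef_rot: [3.14, -0.001, 1.241]
wrist_force: [0.1, -0.3, 0.1]
finger_gap: 0.7
finger_force: 0.0
[0.169 0.585 0.82  0.    1.734 0.498]
[[371.64829954   0.         318.21602775]
 [  0.         371.64829954 241.66661978]
 [  0.           0.           1.        ]] [[ 0.94598371 -0.32420632  0.00225216]
 [-0.31386232 -0.91401601  0.25703148]
 [-0.08127272 -0.24385446 -0.96640041]] [690.71564085 221.78546959 517.30614808]
```

View pics/w1.png

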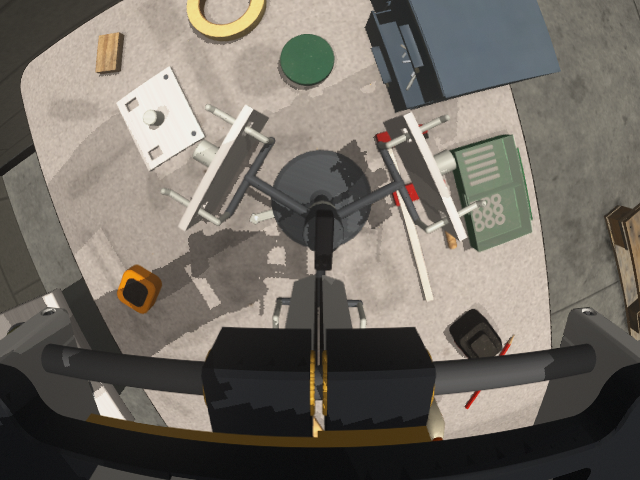

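Run:
```python
from h import *
f=np.load("pics/w1.npz"); W=f["W"]
q=W[200:275,300:345].reshape(-1,3)
h,e=np.histogram(q[:,2],bins=np.arange(150,300,5)); print(list(zip(e.astype(int),h)))
t=q[(q[:,2]>215)&(q[:,2]<255)]; print(np.median(t,0),cv2.minAreaRect(t[:,:2].astype(np.float32)))
# hooks of full/empty rods: list heights near empty hooks
print(rel([670,145,260],down(1.234)))
```

```text
[(np.int64(150), np.int64(21)), (np.int64(155), np.int64(26)), (np.int64(160), np.int64(202)), (np.int64(165), np.int64(54)), (np.int64(170), np.int64(28)), (np.int64(175), np.int64(28)), (np.int64(180), np.int64(29)), (np.int64(185), np.int64(16)), (np.int64(190), np.int64(20)), (np.int64(195), np.int64(21)), (np.int64(200), np.int64(18)), (np.int64(205), np.int64(583)), (np.int64(210), np.int64(16)), (np.int64(215), np.int64(26)), (np.int64(220), np.int64(21)), (np.int64(225), np.int64(19)), (np.int64(230), np.int64(17)), (np.int64(235), np.int64(838)), (np.int64(240), np.int64(162)), (np.int64(245), np.int64(0)), (np.int64(250), np.int64(0)), (np.int64(255), np.int64(0)), (np.int64(260), np.int64(0)), (np.int64(265), np.int64(0)), (np.int64(270), np.int64(0)), (np.int64(275), np.int64(0)), (np.int64(280), np.int64(0)), (np.int64(285), np.int64(0)), (np.int64(290), np.int64(0))]
[671.37279181 151.1173879  239.21652026] ((670.679931640625, 148.96002197265625), (44.41501998901367, 14.293941497802734), 69.0909423828125)
([-4.8, 4.4, 43.1], [0.002, -0.0011, 0.0073])
```

Run:
```python
from h import *
print(rel([670.7,149,246],down(1.206)))
```

```text
([-0.8, 3.8, 57.1], [0.002, -0.0012, 0.0353])
```

```bash
python3 -m crank '[[0,-1,4,40,0,0,0.035],[0,-1,4,56,0,0,0.035],[0,-1,4,56,0,0,0.035]]' | sed -n '2p;4p'; for i in 1; do python3 -m crank '[[0,0,0,2,0,0,0],[0,0,0,4,0,0,0],[0,0,0,4,0,0,0]]'| sed -n '2p;4p'; python3 -m crank '[[0,0,0,1,0,0,0],[0,0,0,1,0,0,0]]'| sed -n '2p;4p';python3 -m crank '[[0,0,0,1,0,0,0],[0,0,0,1,0,0,0]]'| sed -n '2p;4p';python3 -m crank '[[0,0,0,1,0,0,0],[0,0,0,1,0,0,0]]'| sed -n '2p;4p'; done
```

```text
eef_pos: [670.2, 148.2, 243.6]
wrist_force: [-0.6, 0.7, 0.1]
eef_pos: [671.5, 147.9, 242.0]
wrist_force: [0.9, -0.1, -0.8]
eef_pos: [671.4, 147.7, 240.2]
wrist_force: [0.0, -0.2, -0.6]
eef_pos: [671.3, 147.7, 238.8]
wrist_force: [0.7, -0.3, 0.3]
eef_pos: [671.3, 147.6, 237.8]
wrist_force: [0.2, -0.9, -0.1]
```

```bash
for i in 1; do python3 -m crank '[[0,0,0,1,0,0,0],[0,0,0,1,0,0,0]]'| sed -n '2p;4p'; python3 -m crank '[[0,0,0,1,0,0,0],[0,0,0,1,0,0,0]]'| sed -n '2p;4p'; python3 -m crank '[[0,0,0,1,0,0,0],[0,0,0,1,0,0,0]]'| sed -n '2p;4p'; done
```

```text
eef_pos: [671.3, 147.6, 236.8]
wrist_force: [-0.4, -0.6, -0.0]
eef_pos: [671.3, 147.7, 235.8]
wrist_force: [0.7, -0.0, -0.1]
eef_pos: [671.3, 147.7, 234.8]
wrist_force: [-0.4, -0.2, 0.6]
```

```bash
for i in 1; do python3 -m crank '[[0,0,0,1,0,0,0],[0,0,0,1,0,0,0]]'| sed -n '2p;4p'; python3 -m crank '[[0,0,0,1,0,0,0],[0,0,0,1,0,0,0]]'| sed -n '2p;4p'; python3 -m crank '[[0,0,0,1,0,0,0],[0,0,0,1,0,0,0]]'| sed -n '2p;4p'; done
python3 - <<'E'
from h import *
s=log(); print(s["finger_gap"],s["joints"].round(4).tolist())
c=optics.calibration("wrist"); p,d=optics.camera("wrist"); cv2.imwrite("pics/w2.png",p[:,:,::-1])
W=cloud("wrist",d,c); q=W[150:330,280:360].reshape(-1,3); t=q[(q[:,2]>215)&(q[:,2]<250)]
h,e=np.histogram(q[:,2],bins=np.arange(196,260,3)); print(list(zip(e.tolist(),h.tolist())))
print(cv2.minAreaRect(t[:,:2].astype(np.float32)))
E
```

```text
eef_pos: [671.3, 147.6, 233.8]
wrist_force: [-0.3, 0.1, -0.4]
eef_pos: [671.3, 147.7, 232.8]
wrist_force: [-0.3, -0.0, 0.3]
eef_pos: [671.3, 147.7, 231.8]
wrist_force: [0.0, 0.8, 0.2]
0.7163585485123483 [0.1633, 0.5969, 0.9611, 0.0, 1.5839, 0.5292]
[(196, 25), (199, 22), (202, 32), (205, 708), (208, 210), (211, 19), (214, 24), (217, 18), (220, 24), (223, 22), (226, 18), (229, 34), (232, 36), (235, 93), (238, 869), (241, 8), (244, 0), (247, 0), (250, 0), (253, 0), (256, 0)]
((674.4893798828125, 157.66358947753906), (25.38125991821289, 13.805439949035645), 69.01404571533203)
```

View pics/w2.png

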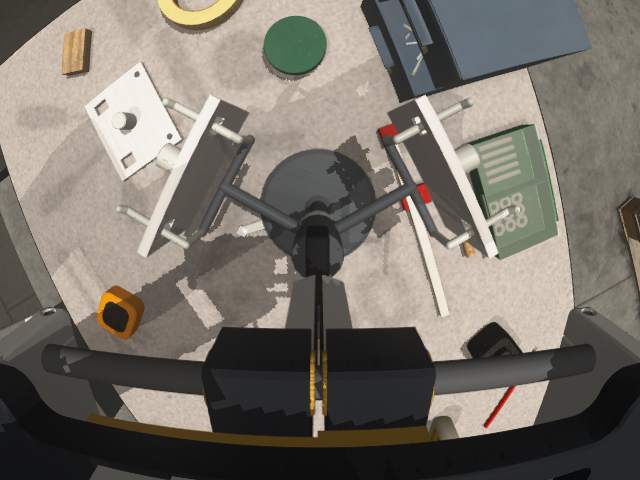

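```bash
python3 - <<'E'
from h import *
c=optics.calibration("wrist"); p,d=optics.camera("wrist")
W=cloud("wrist",d,c); np.savez("pics/w2.npz",W=W)
for u,v in [(318,235),(318,250),(318,262),(318,270),(300,285),(300,300),(335,285),(335,300),(318,290),(318,310),(220,330),(90,170),(200,330),(120,120)]: print(u,v,W[v,u].round(1))
E
python3 -m crank '[[0,0,0,1,0,0,0],[0,0,0,1,0,0,0]]'| sed -n '2p;4p'
```

```text
318 235 [679.1 168.8 235.5]
318 250 [676.2 161.4 239.7]
318 262 [673.6 154.5 239.4]
318 270 [671.8 149.9 239.5]
300 285 [666.  159.  279.7]
300 300 [667.  159.1 298.5]
335 285 [681.8 153.3 280.5]
335 300 [681.2 153.9 299.1]
318 290 [673.9 155.4 284.7]
318 310 [673.6 154.5 304.6]
220 330 [4.826e+02 3.680e+01 4.000e-01]
90 170 [401.1 312.5   0.6]
200 330 [454.5  46.2   0.9]
120 120 [492.4 340.5  38.3]
eef_pos: [671.3, 147.6, 230.8]
wrist_force: [0.3, -0.7, 0.4]
```

Run:
```python
from h import *
c=optics.calibration("wrist"); s=manip.read_state(); R=Rn.from_euler('xyz',s["eef_rot"]); K=c["camera_matrix"]
def pw(X):
    q=c["R"]@X+c["t"]; r=np.hypot(q[0],q[1]); th=np.arctan2(r,q[2]); return (K[:2,2]+K[0,0]*th*q[:2]/r).round(0)
for dx in (-8,0,8):
    print(dx,[(dz,pw(s["eef_pos"]+R.apply([dx,0,dz])).tolist()) for dz in (0,-10,-19,-40,-60)])
f=np.load("pics/w2.npz")["W"]; L=R.inv().apply((f-s["eef_pos"]).reshape(-1,3)).reshape(f.shape)
for v in range(262,330,4): print(v,L[v,[300,308,318,328,336]].round(0).astype(int).tolist())
```

```text
-8 [(0, [319.0, 282.0]), (-10, [319.0, 288.0]), (-19, [319.0, 294.0]), (-40, [319.0, 309.0]), (-60, [319.0, 328.0])]
0 [(0, [319.0, 269.0]), (-10, [319.0, 275.0]), (-19, [319.0, 281.0]), (-40, [319.0, 295.0]), (-60, [319.0, 312.0])]
8 [(0, [318.0, 257.0]), (-10, [319.0, 262.0]), (-19, [319.0, 267.0]), (-40, [319.0, 281.0]), (-60, [319.0, 296.0])]
262 [[-3, -13, 24], [7, -6, -8], [7, 0, -9], [7, 6, -8], [-3, 12, 24]]
266 [[-6, -12, 23], [5, -6, -9], [5, 0, -9], [5, 6, -8], [-6, 12, 23]]
270 [[-9, -13, 24], [2, -6, -8], [2, 0, -9], [2, 6, -8], [-9, 12, 23]]
274 [[-12, -13, 24], [0, -6, -8], [0, 0, -9], [0, 6, -9], [-87, 23, 231]]
278 [[-93, -23, 231], [10, -5, -42], [8, 0, -38], [10, 5, -42], [-93, 23, 231]]
282 [[9, -9, -46], [9, -5, -46], [8, 0, -43], [9, 5, -47], [9, 9, -45]]
286 [[9, -9, -52], [9, -5, -52], [8, 0, -48], [9, 4, -52], [9, 8, -51]]
290 [[10, -9, -58], [10, -5, -58], [8, 0, -54], [9, 4, -56], [9, 8, -57]]
294 [[9, -8, -60], [9, -5, -61], [8, 0, -57], [10, 4, -62], [9, 8, -62]]
298 [[9, -8, -65], [9, -5, -66], [8, 0, -62], [10, 4, -67], [9, 8, -66]]
302 [[10, -8, -71], [10, -5, -71], [8, 0, -68], [9, 4, -71], [9, 7, -70]]
306 [[10, -8, -76], [10, -4, -75], [8, 0, -71], [10, 4, -75], [9, 7, -74]]
310 [[9, -8, -78], [9, -4, -78], [7, 0, -74], [9, 4, -77], [9, 7, -77]]
314 [[9, -7, -81], [9, -4, -82], [6, 0, -75], [10, 4, -83], [10, 7, -82]]
318 [[9, -7, -85], [9, -4, -85], [4, 0, -75], [9, 4, -84], [9, 7, -85]]
322 [[10, -7, -89], [10, -4, -89], [2, 0, -75], [10, 3, -90], [9, 7, -89]]
326 [[10, -7, -93], [9, -4, -92], [0, 0, -75], [10, 3, -93], [10, 6, -93]]
```

Run:
```python
from h import *
s=manip.read_state()
p,d=optics.camera("scene"); W=cloud("scene",d)
uv=proj("scene",[s["eef_pos"],s["eef_pos"]+[0,0,40],[671,149,239]]); print(uv.round(0).tolist())
u,v=uv[0].astype(int); cr=p[v-130:v+70,u-130:u+136]; cv2.imwrite("pics/s1.png",cv2.resize(cr[:,:,::-1],None,fx=3,fy=3,interpolation=cv2.INTER_CUBIC)); print(u-130,v-130)
```

```text
[[406.0, 219.0], [408.0, 204.0], [407.0, 216.0]]
275 89
```

View pics/s1.png

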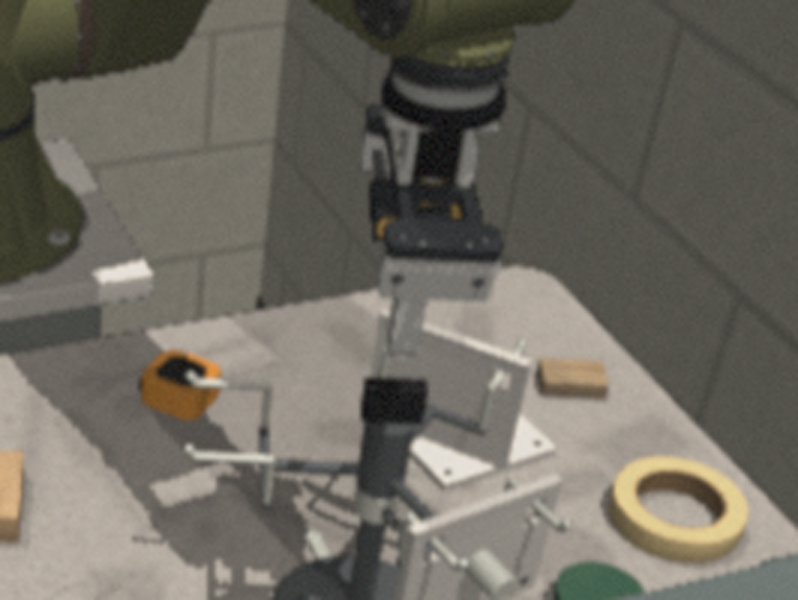

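```bash
python3 -m crank '[[0,0,0,8,0,0,0],[0,0,0,16,0,0,0],[0,0,0,20,0,0,0],[0,0,0,20,0,0,0]]' | sed -n '2p;4p'; for i in 1; do python3 -m crank '[[0,0,0,1.5,0,0,0],[0,0,0,1.5,0,0,0]]'| sed -n '2p;4p'; python3 -m crank '[[0,0,0,1.5,0,0,0],[0,0,0,1.5,0,0,0]]'| sed -n '2p;4p'; python3 -m crank '[[0,0,0,1.5,0,0,0],[0,0,0,1.5,0,0,0]]'| sed -n '2p;4p'; done
```

```text
eef_pos: [671.0, 147.6, 209.8]
wrist_force: [0.0, -0.3, -0.1]
eef_pos: [671.3, 147.7, 209.5]
wrist_force: [0.1, 0.2, -0.2]
eef_pos: [671.3, 147.6, 207.9]
wrist_force: [0.6, -0.3, -0.2]
eef_pos: [671.3, 147.6, 206.3]
wrist_force: [-0.9, -0.1, -0.2]
```

```bash
for i in 1; do python3 -m crank '[[0,0,0,1.5,0,0,0],[0,0,0,1.5,0,0,0]]'| sed -n '2p;4p'; python3 -m crank '[[0,0,0,1.5,0,0,0],[0,0,0,1.5,0,0,0]]'| sed -n '2p;4p'; python3 -m crank '[[0,0,0,1,0,0,0],[0,0,0,1,0,0,0]]'| sed -n '2p;4p'; python3 -m crank '[[0,0,0,1,0,0,0],[0,0,0,1,0,0,0]]'| sed -n '2p;4p'; done
```

```text
eef_pos: [671.3, 147.7, 204.9]
wrist_force: [-0.1, -0.8, -1.5]
eef_pos: [671.4, 147.7, 204.7]
wrist_force: [-2.2, -1.3, 7.9]
eef_pos: [671.5, 147.7, 204.7]
wrist_force: [-5.2, -0.7, 13.0]
eef_pos: [671.6, 147.7, 204.6]
wrist_force: [-6.6, -1.5, 18.0]
```

Run:
```python
from h import *
c=optics.calibration("wrist"); s=manip.read_state(); R=Rn.from_euler('xyz',s["eef_rot"])
p,d=optics.camera("wrist"); W=cloud("wrist",d,c); L=R.inv().apply((W-s["eef_pos"]).reshape(-1,3)).reshape(W.shape)
for v in range(250,292,4): print(v,L[v,[300,308,318,328,336]].round(0).astype(int).tolist())
print(s["eef_pos"],s["wrist_force"])
```

```text
250 [[13, -11, -4], [22, -5, -34], [22, 0, -33], [22, 5, -32], [13, 10, -3]]
254 [[11, -11, -3], [21, -5, -35], [20, 0, -35], [20, 5, -34], [11, 10, -3]]
258 [[8, -11, -3], [18, -5, -35], [18, 0, -35], [18, 5, -35], [8, 10, -2]]
262 [[6, -11, -3], [16, -5, -35], [17, 0, -36], [16, 5, -35], [6, 10, -3]]
266 [[3, -11, -3], [14, -5, -35], [14, 0, -34], [14, 5, -35], [3, 11, -3]]
270 [[0, -11, -2], [12, -5, -36], [12, 0, -36], [11, 5, -34], [1, 11, -3]]
274 [[-3, -11, -1], [10, -5, -35], [10, 0, -35], [9, 5, -34], [-2, 11, -2]]
278 [[-5, -11, -2], [10, -5, -41], [8, 0, -36], [10, 5, -41], [-5, 11, -3]]
282 [[9, -9, -44], [9, -5, -45], [8, 0, -41], [9, 5, -44], [9, 8, -45]]
286 [[10, -9, -52], [9, -5, -50], [8, 0, -47], [9, 4, -50], [9, 8, -50]]
290 [[10, -9, -57], [9, -5, -56], [7, 0, -51], [10, 4, -58], [9, 8, -56]]
[671.58311051 147.72494249 204.64135703] [-6.6125141  -1.53282714 18.02050484]
```

```bash
cat >> h.py <<'E'
OFF=34.5
def tip(s=None):
    s=s or manip.read_state(); R=Rn.from_euler('xyz',s["eef_rot"]); return s["eef_pos"]-R.apply([0,0,OFF]),R
def relt(p,R): return rel(np.array(p)+R.apply([0,0,OFF]),R)
E
python3 -m crank '[[45,0,0,-8,0,0,0],[45,0,0,-16,0,0,0],[45,0,0,-16,0,0,0],[45,0,0,-16,0,0,0],[45,0,0,-16,0,0,0],[45,0,0,-16,0,0,0]]' 20
python3 - <<'E'
from h import *
log(); print(tip()[0],relt([670.7,149,213],down(1.206)))
c=optics.calibration("wrist"); s=manip.read_state(); R=Rn.from_euler('xyz',s["eef_rot"])
print("cam local",R.inv().apply(-c["R"].T@c["t"]-s["eef_pos"]))
p,d=optics.camera("wrist"); W=cloud("wrist",d,c); L=R.inv().apply((W-s["eef_pos"]).reshape(-1,3)).reshape(W.shape)
m=(abs(L[...,0])<12)&(abs(L[...,1])<45)&(abs(L[...,1])>15)&(L[...,2]<-5); print("finger tip local z max",np.percentile(L[m][:,2],[50,90,99,100]))
print(cv2.minAreaRect(W[(abs(W[...,2]-239)<3)&(abs(W[...,0]-671)<40)&(abs(W[...,1]-149)<40)][:,:2].astype(np.float32)))
E
```

```text
clock: 7.35
eef_pos: [671.2, 147.7, 216.9]
eef_rot: [-3.141, 0.0, 1.205]
wrist_force: [0.3, 0.2, -0.1]
finger_gap: 41.6
finger_force: 0.0
[671.22783502 147.66305576 251.43225167] ([1.1, -0.9, 38.4], [-0.0006, 0.0004, -0.0012])
cam local [  74.70189226   -0.24271564 -214.2638349 ]
finger tip local z max [-93.19045773 -53.13317288 -38.56565611 -34.30296326]
((670.6570434570312, 148.876708984375), (44.05702590942383, 14.347458839416504), 68.43255615234375)
```

```bash
python3 -m crank '[[45,1,-1,15,0,0,0],[45,1,-1,30,0,0,0],[45,1,-1,38,0,0,0],[45,1,-1,38,0,0,0],[0,1,-1,38,0,0,0],[0,1,-1,38,0,0,0],[0,1,-1,38,0,0,0],[0,1,-1,38,0,0,0],[0,1,-1,38,0,0,0],[0,1,-1,38,0,0,0]]' 20
```

```text
clock: 8.4
eef_pos: [671.0, 148.9, 179.9]
eef_rot: [3.141, -0.0, 1.205]
wrist_force: [2.1, -0.9, 2.4]
finger_gap: 13.9
finger_force: 20.0
```

```bash
python3 - <<'E'
from h import *
W=np.load("pics/w1.npz")["W"]
for v in range(210,224,3): print([W[v,u].round(0).astype(int).tolist() for u in range(246,275,5)])
E
python3 -m crank '[[0,0,0,0,0,0,0.13],[0,0,0,0,0,0,0.26],[0,0,0,0,0,0,0.39],[0,0,0,0,0,0,0.52],[0,0,0,0,0,0,0.65],[0,0,0,0,0,0,0.78],[0,0,0,0,0,0,0.91],[0,0,0,0,0,0,1.04],[0,0,0,0,0,0,1.14],[0,0,0,0,0,0,1.20]]'
```

```text
[[565, 169, -1], [572, 167, 0], [579, 164, 2], [585, 162, 1], [592, 160, 1], [600, 158, 6]]
[[563, 165, 0], [570, 162, -1], [577, 160, 0], [585, 158, 5], [592, 156, 6], [599, 154, 8]]
[[562, 161, 1], [570, 159, 8], [577, 157, 6], [584, 155, 7], [590, 152, 5], [597, 150, 6]]
[[561, 157, 2], [568, 155, 6], [575, 153, 6], [582, 151, 7], [587, 147, -1], [594, 145, 0]]
[[559, 153, 0], [565, 150, 0], [574, 149, 7], [579, 145, 0], [586, 143, 2], [593, 141, 0]]
clock: 9.4
eef_pos: [671.2, 148.6, 179.9]
eef_rot: [3.141, -0.001, 0.001]
wrist_force: [3.0, -1.9, 1.9]
finger_gap: 14.0
finger_force: 20.1
```

```bash
python3 -m crank '[[0,0,0,0,0,0,0.06],[0,0,0,0,0,0,0.06],[0,0,0,0,0,0,0.06],[40,0,0,0,0,0,0.06],[40,0,0,0,0,0,0.06],[40,0,0,0,0,0,0.06],[40,0,0,-30,0,0,0.06],[40,0,0,-70,0,0,0.06],[40,0,0,-120,0,0,0.06],[40,0,0,-120,0,0,0.06]]'
python3 - <<'E'
from h import *
s=log(); c=optics.calibration("wrist"); p,d=optics.camera("wrist"); cv2.imwrite("pics/w3.png",p[:,:,::-1]); W=cloud("wrist",d,c); np.savez("pics/w3.npz",W=W)
t=W[(abs(W[...,2]-239)<3)&(abs(W[...,0]-671)<40)&(abs(W[...,1]-149)<40)]; print(cv2.minAreaRect(t[:,:2].astype(np.float32)),np.median(t[:,2]))
print(s["joints"].round(3))
# fit FK from log
from scipy.optimize import least_squares
D=[eval(l) for l in open("log.txt")]
def fk(P,q):
    a1,d1,L2,e3,L3,T=P; A=Rn.from_euler('z',q[0]); B=A*Rn.from_euler('y',q[1]); C=B*Rn.from_euler('y',q[2]); E=C*Rn.from_euler('ZYZ',[q[3],q[4],q[5]+np.pi/2])
    return A.apply([a1,0,d1])+B.apply([0,0,L2])+C.apply([e3,0,L3])+E.apply([0,0,T]),E
r=least_squares(lambda P:np.concatenate([(fk(P,q)[0]-p) for q,p,_ in D]),[100,400,600,0,600,300])
print(r.x.round(1),abs(r.fun).max(),np.linalg.svd(r.jac)[1].round(2)); 
for q,p,e in D[-2:]: print((fk(r.x,q)[1].inv()*Rn.from_euler('xyz',e)).as_rotvec().round(3))
E
```

```text
clock: 10.4
eef_pos: [671.8, 149.3, 307.2]
eef_rot: [-3.139, -0.011, -0.055]
wrist_force: [0.9, -0.2, 0.6]
finger_gap: 37.3
finger_force: 0.0
((670.8497924804688, 148.5720977783203), (13.671679496765137, 44.13625717163086), 87.20746612548828) 239.30760115801942
[0.165 0.591 0.803 0.    1.738 1.791]
[ -0.5  -0.  425.5  44.2 447.6  81.8] 36.36854989488913 [4.8  3.55 0.44 0.26 0.19 0.01]
[-0.  0. -0.]
[ 0.  0. -0.]
```

View pics/w3.png

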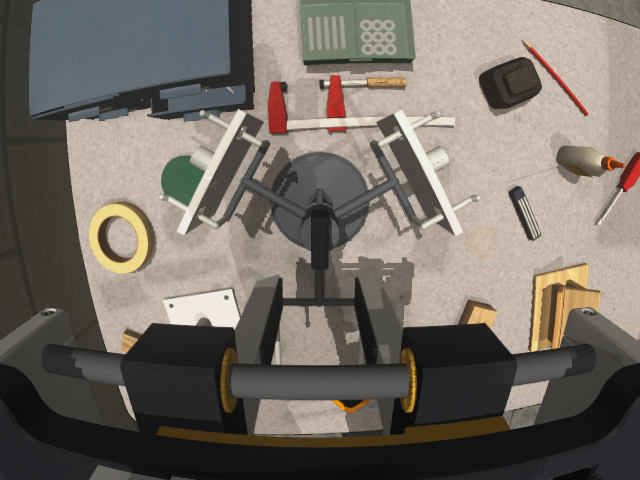

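```bash
python3 -m crank '[[60,0,0,-20,0,0,0],[60,0,0,-40,0.1,0,0],[60,0,0,-40,0.2,0,0],[60,0,0,-40,0.2,0.15,0],[60,0,0,-40,0.2,0.2,0],[60,0,0,-40,0.2,0.2,0],[60,0,0,-40,0.2,0.2,0]]' | head -3
cat > fk.py <<'E'
from h import *
from scipy.optimize import least_squares
D=[eval(l) for l in open("log.txt")]
def fk(P,q):
    a1,d1,b2,L2,e3,L3,T=P; A=Rn.from_euler('z',q[0]); B=A*Rn.from_euler('y',q[1]); C=B*Rn.from_euler('y',q[2]); E=C*Rn.from_euler('ZYZ',[q[3],q[4],q[5]+np.pi/2])
    return A.apply([a1,0,d1])+B.apply([b2,0,L2])+C.apply([e3,0,L3])+E.apply([0,0,T]),E
r=least_squares(lambda P:np.concatenate([(fk(P,q)[0]-p) for q,p,_ in D]+[(np.array(P)-[100,400,0,600,0,600,300])*.003]),[100,400,0,600,0,600,300])
P=r.x
lo=np.array([-3.03,-.79,.23,-1.04,0,-2.55]); hi=np.array([3.03,2.21,2.52,4.18,3.07,2.55])
def ik(p,R,q0s):
    best=None
    for q0 in q0s:
        f=lambda q:np.r_[(fk(P,q)[0]-p)/100,(fk(P,q)[1].inv()*R).as_rotvec()]
        s=least_squares(f,np.clip(q0,lo+.01,hi-.01),bounds=(lo,hi))
        if best is None or s.cost<best.cost: best=s
    return best.x.round(3),round(float(best.cost),5)
E
python3 - <<'E'
from h import *; log()
from fk import *
print(P.round(1)); print(r.fun[:-7].reshape(-1,3).round(1))
for q,p,e in D[-1:]: print((fk(P,q)[1].inv()*Rn.from_euler('xyz',e)).as_rotvec().round(3),np.round(q,3))
c=optics.calibration("wrist"); s=manip.read_state(); R=Rn.from_euler('xyz',s["eef_rot"])
print("cam local",R.inv().apply(-c["R"].T@c["t"]-s["eef_pos"]))
E
```

```text
clock: 11.15
eef_pos: [670.4, 149.1, 339.0]
eef_rot: [-2.939, -0.196, -0.075]
[  6.  281.5 -10.  435.7  19.8 442.9 401.1]
[[ 33.8 -14.   -0.3]
 [ 13.7 -34.9  -1.9]
 [  2.4 -36.7  -0.7]
 [  5.2 -36.2   0.3]
 [  5.9 -36.1   0.5]
 [  3.  -36.6  -0.7]
 [ 16.9 -19.1   2.7]]
[ 0. -0.  0.] [0.091 0.399 1.036 0.168 1.481 1.721]
cam local [ 7.46793363e+01 -9.71504162e-02 -2.14302358e+02]
```

```bash
sed -i 's/a1,d1,b2,L2,e3,L3,T=P/a1,y1,d1,b2,L2,e3,L3,T=P/; s/A.apply(\[a1,0,d1\])/A.apply([a1,y1,d1])/; s/\[100,400,0,600,0,600,300\]/[0,30,280,0,436,0,443,400]/g; s/\*.003/*.01/' fk.py
cat >> fk.py <<'E'
yr=np.radians(6.13); Z=Rn.from_euler('z',yr)
seat=None
E
python3 - <<'E'
from fk import *
print(P.round(1)); print(r.fun[:-8].reshape(-1,3).round(1).tolist())
# rest geometry check from top cloud: board plane
W=np.load("pics/W.npy"); m=np.zeros((480,640),bool); m[244:284,395:420]=1
q=W[m]; 
Yax=Z.apply([0,1,0]); Xax=Z.apply([1,0,0]); o=np.array([469.1,-271.2,0])
a=(q-o)@Yax; b=(q-o)@Xax; k=(q[:,2]>50)&(q[:,2]<115)
A=np.c_[a[k],np.ones(k.sum())]; sol=np.linalg.lstsq(A,q[k,2],rcond=None)[0]; res=q[k,2]-A@sol
print("board z = %.3f*y+%.1f"%tuple(sol),res.std(),a[k].min(),a[k].max(),b[k].min(),b[k].max())
for lo_ in range(-40,60,6):
    j=k&(a>=lo_)&(a<lo_+6); print(lo_, j.sum() and np.median(q[j,2]).round(1),end='; ')
E
```

```text
[  0.   36.6 221.4  -0.  424.2  40.9 447.5 305.4]
[[0.0, -0.0, 0.0], [-0.0, -0.0, -0.0], [-0.0, -0.0, -0.0], [-0.0, -0.0, 0.0], [-0.0, -0.0, 0.0], [-0.0, -0.0, -0.0], [0.0, 0.0, 0.0]]
board z = -0.721*y+88.8 6.216997231880486 -19.283136113653942 50.147811773510234 -63.5440404380757 58.98046942371866
-40 0; -34 0; -28 0; -22 94.8; -16 100.5; -10 97.8; -4 92.3; 2 84.8; 8 79.0; 14 74.2; 20 67.7; 26 62.8; 32 60.6; 38 65.6; 44 67.6; 50 67.0; 56 0;
```

```bash
cat >> fk.py <<'E'
mid0=np.array([492.,340.8,4.]); Rp0=Rn.from_euler('z',np.radians(-172.4))
seat=np.array([469.1,-271.2,96.])
x=Z.apply([0,-.70711,.70711]); z=Z.apply([0,.70711,.70711]); Rps=Rn.from_matrix(np.c_[x,np.cross(z,x),z])
seeds=[[a,.5,1.2,b,1.2,c] for a in(-.5,.3) for b in(-.7,0,.7,2.4,3.8) for c in(-1.5,0,1.5)]
def tcp(t,R): return np.array(t)+R.apply([0,0,OFF])
E
python3 - <<'E'
from fk import *
Rg0=down(0)
for deg in range(-180,180,30):
    Rg=down(np.radians(deg)); t=mid0+[0,0,9]
    g=ik(tcp(t,Rg),Rg,[[.6,.5,1.5,0,1.2,c] for c in(-1.5,0,1.5)])
    if g[1]>1e-4: continue
    Rt=Rps*Rp0.inv()*Rg; tt=seat+Rps.apply([0,0,9])
    a=ik(tcp(tt,Rt),Rt,seeds); b=ik(tcp(tt+Rps.apply([0,0,60]),Rt),Rt,[a[0]])
    print(deg,g[0][3:],a,b[0] if b[1]<1e-4 else 'x')
print('regrasp')
for s in (1,-1):
    R=Rn.from_matrix(np.c_[s*Rps.apply([0,1,0]),-s*Rps.apply([0,0,1]),-Rps.apply([1,0,0])])
    for dx in (23,90): tt=seat+Rps.apply([dx,0,0]); print(s,dx,ik(tcp(tt,R),R,seeds))
br=np.radians(177.2); u=np.array([np.cos(br),np.sin(br),0])
R=Rn.from_matrix(np.c_[np.cross(-u,[0,0,-1]),-u,[0,0,-1]])
for rr,dz in ((115,0),(190,0),(190,100)): tt=np.array([670.8,148.7,199.3-13+dz])+rr*u; print(ik(tcp(tt,R),R,seeds),R.as_euler('xyz'))
E
```

```text
-180 [-0.     0.983 -1.026] (array([-0.236,  0.363,  1.924, -1.04 ,  0.899, -2.55 ]), 0.00439) x
-150 [ 0.     0.983 -1.55 ] (array([-0.382,  0.275,  1.897, -0.666,  0.776,  2.55 ]), 0.04125) x
-120 [-0.     0.983 -2.073] (array([-0.256,  0.342,  1.935, -1.02 ,  0.861,  2.55 ]), 0.00046) [-0.156  0.25   1.947 -0.969  0.972  2.55 ]
0 [0.    0.983 2.115] (array([-0.249,  0.346,  1.939, -1.04 ,  0.865,  0.493]), 0.0001) [-0.155  0.25   1.949 -0.974  0.972  0.462]
30 [0.    0.983 1.592] (array([-0.249,  0.346,  1.939, -1.04 ,  0.865, -0.031]), 0.0001) [-0.155  0.25   1.949 -0.974  0.972 -0.061]
60 [-0.     0.983  1.068] (array([-0.249,  0.346,  1.939, -1.04 ,  0.865, -0.554]), 0.0001) [-0.155  0.25   1.949 -0.974  0.972 -0.585]
90 [0.    0.983 0.545] (array([-0.249,  0.346,  1.939, -1.04 ,  0.865, -1.078]), 0.0001) [-0.155  0.25   1.949 -0.974  0.972 -1.108]
120 [0.    0.983 0.021] (array([-0.249,  0.346,  1.939, -1.04 ,  0.865, -1.601]), 0.0001) [-0.155  0.25   1.949 -0.974  0.972 -1.632]
150 [-0.     0.983 -0.503] (array([-0.249,  0.346,  1.939, -1.04 ,  0.865, -2.125]), 0.0001) [-0.155  0.25   1.949 -0.974  0.972 -2.156]
regrasp
1 23 (array([-0.825,  0.767,  1.233,  0.447,  1.795,  0.59 ]), 0.0)
1 90 (array([-0.864,  0.799,  1.059,  0.442,  1.938,  0.619]), 0.0)
-1 23 (array([-0.825,  0.767,  1.232,  0.447,  1.795, -2.55 ]), 0.0)
-1 90 (array([-0.864,  0.799,  1.059,  0.442,  1.938, -2.523]), 0.0)
(array([ 0.207,  0.375,  1.466, -0.   ,  1.3  ,  0.256]), 0.0) [3.14159265 0.         1.52192711]
(array([0.245, 0.22 , 1.668, 0.   , 1.254, 0.294]), 0.0) [3.14159265 0.         1.52192711]
(array([ 0.245,  0.15 ,  1.517, -0.   ,  1.475,  0.294]), 0.0) [3.14159265 0.         1.52192711]
```

```bash
cat >> fk.py <<'E'
def grasp(delta=12,h=11,yawoff=0):
    Rg=Rn.from_rotvec(np.radians(delta)*Rp0.apply([0,1,0]))*down(np.radians(7.6+yawoff)); return Rp0.inv()*Rg, np.array([0,0,h])  # tool in plate frame
def toolfor(mid,Rp,G): R=Rp*G[0]; return mid+Rp.apply(G[1]),R
E
python3 - <<'E'
from fk import *
for de,h in ((8,11),(12,12),(15,12)):
  for yo in (0,180):
    G=grasp(de,h,yo); t,R=toolfor(mid0,Rp0,G); g=ik(tcp(t,R),R,seeds+[[.6,.5,1.5,0,1.2,1.9]])
    t2,R2=toolfor(seat,Rps,G); a=ik(tcp(t2,R2),R2,seeds)
    t3,R3=toolfor(seat+[0,0,80],Rps,G); b=ik(tcp(t3,R3),R3,seeds)
    print(de,h,yo,g,a,b)
G=grasp(12,12,0); t,R=toolfor(mid0,Rp0,G)
print(tip()[0], "to above", relt(t+[0,0,120],R)); print(rel(tcp(t,R),R,p0=tcp(t+[0,0,120],R),R0=R))
E
```

```text
8 11 0 (array([ 0.571,  0.564,  1.638, -0.081,  0.816,  2.062]), 0.0) (array([-0.3  ,  0.313,  1.913, -0.847,  0.829,  0.157]), 0.0) (array([-0.3  ,  0.189,  1.849, -0.74 ,  0.961, -0.014]), 0.0)
8 11 180 (array([ 0.571,  0.564,  1.638, -0.081,  0.816, -1.08 ]), 0.0) (array([-0.235,  0.346,  1.95 , -1.04 ,  0.861, -2.55 ]), 0.03129) (array([-0.472,  0.115,  1.847, -0.353,  0.86 ,  2.55 ]), 0.04849)
12 12 0 (array([ 0.586,  0.538,  1.687, -0.137,  0.733,  2.117]), 0.0) (array([-0.33 ,  0.303,  1.892, -0.735,  0.827,  0.041]), 0.0) (array([-0.33 ,  0.184,  1.824, -0.641,  0.971, -0.109]), 0.0)
12 12 180 (array([ 0.586,  0.538,  1.687, -0.137,  0.733, -1.024]), 0.0) (array([-0.244,  0.327,  1.972, -1.04 ,  0.821, -2.55 ]), 0.04034) (array([-0.474,  0.13 ,  1.821, -0.322,  0.901,  2.55 ]), 0.03553)
15 12 0 (array([ 0.597,  0.523,  1.722, -0.188,  0.67 ,  2.169]), 0.0) (array([-0.353,  0.299,  1.876, -0.652,  0.831, -0.044]), 0.0) (array([-0.353,  0.185,  1.805, -0.569,  0.983, -0.179]), 0.0)
15 12 180 (array([ 0.597,  0.523,  1.722, -0.188,  0.67 , -0.972]), 0.0) (array([-0.506,  0.244,  1.879, -0.277,  0.751,  2.55 ]), 0.03616) (array([-0.478,  0.142,  1.801, -0.299,  0.932,  2.55 ]), 0.02716)
[663.30158614 142.66158555 372.16691347] to above ([-227.8, -136.2, 228.2], [-0.1601, -0.0074, -0.2039])
([-24.9, -0.0, 117.4], [0.0, 0.0, 0.0])
```

Run:
```python
from fk import *
G=grasp(12,12,0); t,R=toolfor(mid0,Rp0,G)
print(relt(t+[0,0,240],R)); print(relt(t+[0,0,50],R))
```

```text
([-204.4, -159.8, 112.9], [-0.1601, -0.0074, -0.2039])
([-241.5, -122.3, 295.4], [-0.1601, -0.0074, -0.2039])
```

```bash
python3 -m crank '[[60,-204,-160,113,-0.16,-0.007,-0.204],[60,-204,-160,113,-0.16,-0.007,-0.204],[60,-204,-160,113,-0.16,-0.007,-0.204],[60,-204,-160,113,-0.16,-0.007,-0.204],[60,-204,-160,113,-0.16,-0.007,-0.204],[60,-204,-160,113,-0.16,-0.007,-0.204],[60,-241,-122,295,-0.16,-0.007,-0.204],[60,-241,-122,295,-0.16,-0.007,-0.204],[60,-241,-122,295,-0.16,-0.007,-0.204],[60,-241,-122,295,-0.16,-0.007,-0.204]]' ; python3 -m crank '[[60,0,0,0,0,0,0],[60,0,0,0,0,0,0]]' |head -3
python3 - <<'E'
from fk import *
G=grasp(12,12,0); t,R=toolfor(mid0,Rp0,G)
print(relt(t+[0,0,50],R),relt(t,R))
c=optics.calibration("wrist"); p,d=optics.camera("wrist"); W=cloud("wrist",d,c)
k=(abs(W[...,2]-38)<5)&(abs(W[...,0]-492)<30)&(abs(W[...,1]-341)<30); print("boss",k.sum(),cv2.minEnclosingCircle(W[k][:,:2].astype(np.float32)),np.median(W[k],0))
k=(abs(W[...,2]-8)<3)&(abs(W[...,0]-492)<75)&(abs(W[...,1]-341)<80); print("plate",k.sum(),cv2.minAreaRect(W[k][:,:2].astype(np.float32)))
cv2.imwrite("pics/w4.png",p[:,:,::-1])
E
```

```text
clock: 12.15
eef_pos: [499.9, 340.9, 28.9]
eef_rot: [3.139, -0.208, 0.132]
wrist_force: [1.4, 1.3, -0.6]
finger_gap: 56.6
finger_force: 0.0
clock: 12.35
eef_pos: [501.2, 341.5, 33.1]
eef_rot: [3.141, -0.211, 0.132]
([-2.2, -0.5, 0.4], [0.0011, -0.0016, -0.0004]) ([-12.7, -0.6, 49.3], [0.0011, -0.0016, -0.0004])
boss 989 ((489.51666259765625, 341.70654296875), 11.00599479675293) [489.96259622 341.85884445  38.34692542]
plate 19018 ((489.08050537109375, 341.8099060058594), (99.90963745117188, 120.53590393066406), 7.534740924835205)
```

```bash
sed -i 's/^mid0=.*340.8,4.\]);/mid0=np.array([489.5,341.7,4.]);/' fk.py
python3 - <<'E'
from fk import *
G=grasp(12,12,0); t,R=toolfor(mid0,Rp0,G)
print(relt(t,R),R.as_euler('xyz'))
E
```

```text
([-16.0, -1.4, 50.0], [-0.0001, -0.0041, -0.0006]) [ 3.14159265 -0.20943951  0.13264502]
```

```bash
python3 -m crank '[[60,-7,-1,20,0,0,0],[60,-13,-1,40,0,0,0],[60,-16,-1.4,50,0,0,0],[60,-16,-1.4,50,0,0,0],[0,-16,-1.4,50,0,0,0],[0,-16,-1.4,50,0,0,0],[0,-16,-1.4,50,0,0,0],[0,-16,-1.4,50,0,0,0],[0,-16,-1.4,50,0,0,0],[0,-16,-1.4,50,0,0,0]]' 35; python3 -m crank '[[0,0,0,0,0,0,0],[0,3,0,-15,0,0,0],[0,7,0,-35,0,0,0],[0,14,0,-65,0,0,0],[0,20,0,-95,0,0,0],[0,20,0,-95,0,0,0]]'
python3 - <<'E'
from fk import *
log(); print(tip()[0])
G=grasp(12,12,0); 
t,R=toolfor(seat+[0,0,110],Rps,G); print("pre",t,relt(t,R), "dist",tip()[0]-t)
c=optics.calibration("wrist"); p,d=optics.camera("wrist"); cv2.imwrite("pics/w5.png",p[:,:,::-1]); W=cloud("wrist",d,c); s=manip.read_state(); Rr=Rn.from_euler('xyz',s["eef_rot"]); t0=tip(s)[0]
L=(G[0]*Rr.inv()).apply((W-t0).reshape(-1,3))+G[1]   # plate frame
k=(abs(L[:,2]-4)<8)&(abs(L[:,0])<70)&(abs(L[:,1])<75); Q=L[k]; A=np.c_[Q[:,:2],np.ones(len(Q))]
for _ in range(4):
    f=np.linalg.lstsq(A,Q[:,2],rcond=None)[0]; j=abs(Q[:,2]-A@f)<3; Q,A=Q[j],A[j]
print("plane in plate frame",f.round(3),len(Q),cv2.minAreaRect(Q[:,:2].astype(np.float32)))
E
```

```text
clock: 13.4
eef_pos: [495.6, 342.0, -19.2]
eef_rot: [3.141, -0.213, 0.132]
wrist_force: [0.3, -0.9, 3.7]
finger_gap: 21.2
finger_force: 35.0
clock: 14.0
eef_pos: [496.5, 343.0, 82.4]
eef_rot: [-3.139, -0.218, 0.132]
wrist_force: [0.9, -0.5, -2.7]
finger_gap: 21.3
finger_force: 35.0
[489.12490311 341.9176542  116.06711455]
pre [ 468.19390185 -262.76323604  214.48528137] ([-83.3, 615.2, -125.7], [-0.2831, -0.6284, -1.554]) dist [ 20.93100126 604.68089024 -98.41816683]
plane in plate frame [-1.000e-03 -1.000e-03  8.723e+00] 25250 ((-4.68255615234375, -0.496337890625), (120.7663803100586, 95.17794799804688), 89.91195678710938)
```

Run:
```python
from fk import *
G=grasp(12,9,0); t,R=toolfor(seat+[0,0,220],Rps,G); print("IK",ik(tcp(t,R),R,seeds))
s,Rc=tip(); print("up",relt(s+[0,0,200],Rc)); print("W2",relt(t,R))
rv=np.array(rel([0,0,0],R)[1])
for f in (.25,.5,.75):
    Rm=Rc*Rn.from_rotvec(rv*f); pm=(s+[0,0,200])*(1-f)+t*f; print(f,ik(tcp(pm,Rm),Rm,seeds+[[.6,.3,1.5,-.1,1.,2.]]))
```

```text
IK (array([-0.334,  0.064,  1.629, -0.55 ,  1.231, -0.311]), 0.0)
up ([42.7, -0.2, -195.4], [0.0, 0.0, 0.0])
W2 ([-59.2, 616.9, -232.5], [-0.2842, -0.6249, -1.5535])
0.25 (array([ 0.362,  0.141,  1.466, -0.113,  1.483,  1.429]), 0.0)
0.5 (array([ 0.138,  0.093,  1.528, -0.241,  1.542,  0.828]), 0.0)
0.75 (array([-0.088,  0.066,  1.584, -0.412,  1.459,  0.246]), 0.0)
```

```bash
python3 -m crank '[[0,10,0,-45,0,0,0],[0,21,0,-95,0,0,0],[0,32,0,-145,0,0,0],[0,43,0,-195,0,0,0],[0,35,50,-197,-0.02,-0.05,-0.125],[0,27,100,-200,-0.04,-0.1,-0.25],[0,19,150,-204,-0.065,-0.15,-0.375],[0,10,200,-207,-0.09,-0.2,-0.5],[0,2,250,-210,-0.11,-0.25,-0.625],[0,-6,300,-213,-0.137,-0.3,-0.75]]'
python3 - <<'E'
from fk import *
G=grasp(12,9,0); t,R=toolfor(seat+[0,0,220],Rps,G); print(relt(t,R))
E
```

```text
clock: 15.05
eef_pos: [483.7, 40.4, 283.1]
eef_rot: [2.98, 0.169, 0.856]
wrist_force: [0.4, -0.0, -3.6]
finger_gap: 21.0
finger_force: 35.0
([-251.5, 194.5, 64.6], [-0.1499, -0.3191, -0.7967])
```

```bash
python3 -m crank '[[0,-38,30,10,-0.02,-0.05,-0.12],[0,-75,60,19,-0.045,-0.1,-0.24],[0,-113,88,29,-0.07,-0.145,-0.36],[0,-150,117,39,-0.09,-0.19,-0.48],[0,-190,146,48,-0.11,-0.24,-0.6],[0,-225,175,58,-0.135,-0.29,-0.72],[0,-251,194,65,-0.15,-0.32,-0.797],[0,-251,194,65,-0.15,-0.32,-0.797],[0,-251,194,65,-0.15,-0.32,-0.797]]'
python3 - <<'E'
from fk import *
log(); G=grasp(12,9,0)
for dz in (220,60,15,0):
    t,R=toolfor(seat+[0,0,dz],Rps,G); print(dz,relt(t,R))
c=optics.calibration("wrist"); p,d=optics.camera("wrist"); cv2.imwrite("pics/w6.png",p[:,:,::-1]); W=cloud("wrist",d,c); np.savez("pics/w6.npz",W=W,d=d)
E
```

```text
clock: 15.95
eef_pos: [468.9, -280.7, 292.0]
eef_rot: [3.138, 0.573, 1.669]
wrist_force: [0.6, 0.3, -3.2]
finger_gap: 21.1
finger_force: 35.0
220 ([-3.3, 1.3, 0.4], [-0.0007, -0.0026, -0.0071])
60 ([83.5, 0.7, 134.8], [-0.0007, -0.0026, -0.0071])
15 ([107.9, 0.6, 172.6], [-0.0007, -0.0026, -0.0071])
0 ([116.1, 0.6, 185.2], [-0.0007, -0.0026, -0.0071])
```

View pics/w6.png

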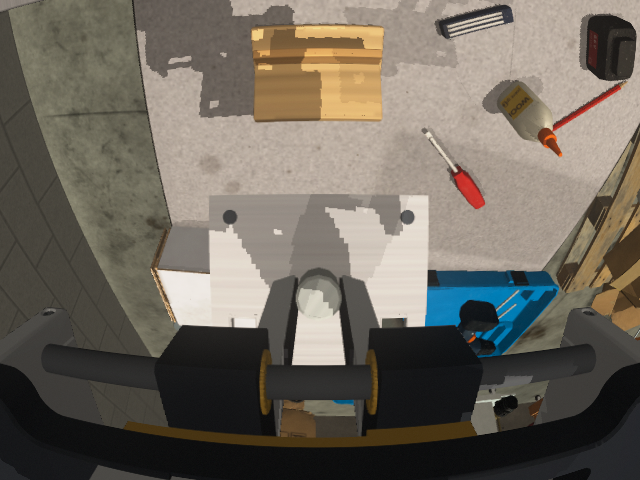

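Run:
```python
from fk import *
W=np.load("pics/w6.npz")["W"]; s=manip.read_state(); p=cv2.imread("pics/w6.png")
# plate in seat-aligned axes
hs=cv2.cvtColor(p,cv2.COLOR_BGR2HSV)
m=np.zeros((480,640),bool); m[196:270,205:430]=1; Q=Rps.inv().apply(W[m]-seat); med=np.median(Q[:,2]); j=abs(Q[:,2]-med)<8; Q=Q[j]
A=np.c_[Q[:,:2],np.ones(len(Q))]; f=np.linalg.lstsq(A,Q[:,2],rcond=None)[0]
print("plate face plane slopes",f.round(3),"xmin",np.percentile(Q[:,0],[0,1]),"y",Q[:,1].min(),Q[:,1].max())
G=grasp(12,9,0); t,R=tip(s); print("predicted mid (seat axes)",Rps.inv().apply(t-seat-(R*G[0].inv()).apply(G[1])).round(1))
# rest
m=np.zeros((480,640),bool); m[20:124,245:390]=1; k=m&(hs[...,1]>80)&(W[...,2]>3)
X=Z.inv().apply(W[k]-[seat[0],seat[1],0]); 
for a in range(-60,70,6):
    j=(X[:,1]>=a)&(X[:,1]<a+6)
    if j.sum()>20: print(a+3,j.sum(),np.median(X[j,2]).round(1),np.percentile(X[j,0],[1,99]).round(1).tolist())
b=k&(W[...,2]>30)
xx=W[b]; print(cv2.minAreaRect(xx[:,:2].astype(np.float32)))
```

```text
plate face plane slopes [-3.00000e-03 -2.00000e-03  1.59959e+02] xmin [101.70387545 102.82047032] y -61.70288816224388 59.04979188309595
predicted mid (seat axes) [152.5  -0.8 157.3]
-15 273 98.6 [-62.9, 61.0]
-9 878 100.1 [-64.4, 61.4]
-3 999 94.5 [-64.4, 61.5]
3 1007 88.5 [-64.8, 61.7]
9 984 82.5 [-65.9, 62.2]
15 971 76.4 [-66.1, 62.7]
21 946 70.4 [-64.9, 62.0]
27 912 64.5 [-64.9, 61.2]
33 826 59.3 [-69.8, 66.6]
39 1091 13.5 [-73.1, 70.2]
45 1394 66.0 [-72.5, 68.7]
51 1048 13.3 [-73.3, 70.3]
57 691 12.4 [-74.1, 71.0]
63 282 9.4 [-73.2, 69.2]
((459.2976379394531, -196.05950927734375), (129.72946166992188, 187.22628784179688), 6.209625720977783)
```

Run:
```python
from fk import *
t,R=tip(); d=Rps.apply([-148.5,-.2,-153.1]); print(d)
for e in (30,0): print(e,R.inv().apply(d+[0,0,e]).round(1).tolist())
print("small", R.inv().apply(Rps.apply([-3,0,-3])).round(1).tolist())
print(ik(tcp(t+d,R),R,seeds))
```

```text
[ 1.48481190e-01 -3.25544979e+00 -2.13263405e+02]
30 [96.7, -0.9, 155.7]
0 [113.0, -1.0, 180.9]
small [2.3, -0.0, 3.6]
(array([-0.336,  0.296,  1.89 , -0.726,  0.83 ,  0.033]), 0.0)
```

```bash
python3 -m crank '[[0,24,0,39,0,0,0],[0,48,0,78,0,0,0],[0,72,-1,117,0,0,0],[0,97,-1,156,0,0,0],[0,97,-1,156,0,0,0],[0,102,-1,164,0,0,0],[0,107,-1,172,0,0,0],[0,110,-1,176,0,0,0],[0,113,-1,181,0,0,0],[0,113,-1,181,0,0,0]]'
python3 - <<'E'
from fk import *
c=optics.calibration("wrist"); p,d=optics.camera("wrist"); cv2.imwrite("pics/w7.png",p[:,:,::-1]); W=cloud("wrist",d,c)
m=np.zeros((480,640),bool); m[196:270,205:430]=1; Q=Rps.inv().apply(W[m]-seat); j=abs(Q[:,2]-6)<8; Q=Q[j]
f=np.linalg.lstsq(np.c_[Q[:,:2],np.ones(len(Q))],Q[:,2],rcond=None)[0]
print(f.round(3),np.percentile(Q[:,0],[0,1]),Q[:,1].min(),Q[:,1].max(),manip.read_state()["joints"].round(3))
E
```

```text
clock: 17.0
eef_pos: [469.8, -284.4, 80.0]
eef_rot: [3.136, 0.575, 1.67]
wrist_force: [-0.0, 1.1, -2.6]
finger_gap: 21.5
finger_force: 35.0
[-1.000e-03  1.000e-03  6.971e+00] [-45.64482448 -44.48988324] -64.79520147094755 62.04716656556741 [-0.337  0.295  1.889 -0.727  0.83   0.031]
```

```bash
python3 -m crank '[[0,1,0,1.8,0,0,0],[0,2.3,0,3.6,0,0,0],[0,2.3,0,3.6,0,0,0]]'|sed -n '2p;4p'; python3 -m crank '[[50,0,0,0,0,0,0],[50,0,0,0,0,0,0],[50,0,0,0,0,0,0],[50,0,0,0,0,0,0],[50,0,0,0,0,0,0],[50,0,0,0,0,0,0],[50,0,0,0,0,0,0]]'
python3 - <<'E'
from fk import *
c=optics.calibration("wrist"); p,d=optics.camera("wrist"); cv2.imwrite("pics/w8.png",p[:,:,::-1]); W=cloud("wrist",d,c)
m=np.zeros((480,640),bool); m[150:290,180:460]=1; hs=cv2.cvtColor(p[:,:,::-1],cv2.COLOR_BGR2HSV); m&=hs[...,1]<40
Q=Rps.inv().apply(W[m]-seat); j=abs(Q[:,2]-4)<8; Q=Q[j]
f=np.linalg.lstsq(np.c_[Q[:,:2],np.ones(len(Q))],Q[:,2],rcond=None)[0]
print(f.round(3),np.percentile(Q[:,0],[0,1]),np.percentile(Q[:,1],[1,99]))
t,R=tip(); print("retreat +z_p 60", R.inv().apply(Rps.apply([0,0,60])).round(1).tolist())
E
```

```text
eef_pos: [470.2, -284.7, 77.2]
wrist_force: [-5.8, 6.1, 11.5]
clock: 18.05
eef_pos: [469.9, -284.4, 75.8]
eef_rot: [3.136, 0.575, 1.67]
wrist_force: [-0.8, -0.4, 0.3]
finger_gap: 46.8
finger_force: 0.0
[ 1.00e-03 -0.00e+00  4.89e+00] [-49.60994569 -48.91167383] [-59.20835534  57.87023239]
retreat +z_p 60 [12.5, 0.0, -58.7]
```

View pics/w8.png

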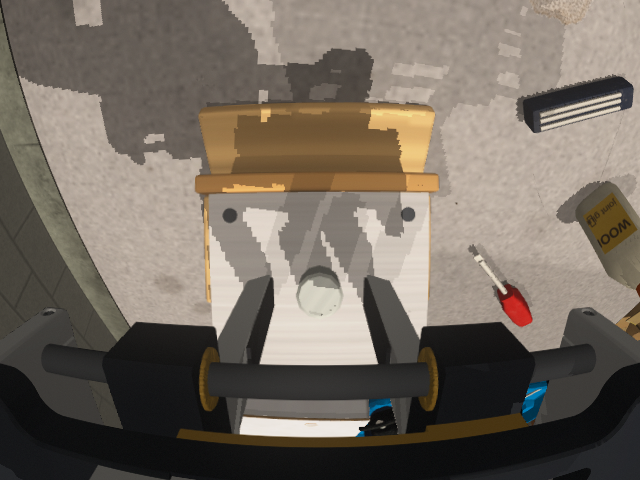

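```bash
cat >> fk.py <<'E'
mid1=seat+Rps.apply([.4,-.7,.9])
R1=Rn.from_matrix(np.c_[Rps.apply([0,1,0]),-Rps.apply([0,0,1]),-Rps.apply([1,0,0])])
E
python3 - <<'E'
from fk import *
t,R=tip(); W=np.load("pics/W.npy"); b=W[225:345,500:580].reshape(-1,3); b=b[b[:,2]>30]; print("box",np.percentile(b,[2,50,98],axis=0).round(0).tolist())
A=t+Rps.apply([0,0,80]); B=mid1+[0,0,180]; C=mid1+Rps.apply([110,0,0]); E=mid1+Rps.apply([23,0,0])
Rm=R*Rn.from_rotvec((R.inv()*R1).as_rotvec()*.5)
for n,(p,r) in dict(A=(A,R),B=(B,Rm),C=(C,R1),E=(E,R1)).items(): print(n,p.round(0),ik(tcp(p,r),r,seeds),relt(p,r))
E
```

```text
box [[236.0, -731.0, 41.0], [395.0, -635.0, 96.0], [558.0, -557.0, 104.0]]
A [ 462. -210.  161.] (array([-0.222,  0.178,  1.892, -0.668,  0.979,  0.033]), 0.0) ([16.7, 0.0, -78.2], [0.0, 0.0, 0.0])
B [ 468. -271.  277.] (array([-0.545,  0.426,  1.216, -0.096,  1.791,  0.113]), 0.0) ([-77.3, -9.1, -150.4], [0.5283, 0.524, 0.6487])
C [ 477. -348.  175.] (array([-0.875,  0.811,  1.003,  0.443,  1.983,  0.629]), 0.0) ([-73.9, 0.5, -40.9], [1.0567, 1.048, 1.2974])
E [ 470. -287.  113.] (array([-0.825,  0.764,  1.235,  0.447,  1.796,  0.59 ]), 0.0) ([11.2, -0.1, -22.7], [1.0567, 1.048, 1.2974])
```

```bash
python3 -m crank '[[50,8,0,-40,0,0,0],[50,17,0,-78,0,0,0],[50,-15,-2,-100,0.07,0.07,0.08],[50,-45,-5,-125,0.14,0.14,0.17],[50,-77,-9,-150,0.21,0.21,0.26],[50,-77,-9,-150,0.28,0.28,0.35],[50,-77,-9,-150,0.36,0.36,0.44],[50,-77,-9,-150,0.44,0.44,0.54],[50,-77,-9,-150,0.53,0.524,0.65],[50,-77,-9,-150,0.53,0.524,0.65]]'
python3 - <<'E'
from fk import *
C=mid1+Rps.apply([110,0,0]); print(relt(mid1+[0,-50,180],R1),relt(C,R1))
E
```

```text
clock: 19.1
eef_pos: [458.1, -270.0, 242.5]
eef_rot: [-2.857, 0.127, 0.916]
wrist_force: [-0.3, -0.4, -0.3]
finger_gap: 47.3
finger_force: 0.0
([-17.7, 19.3, -13.8], [0.5241, 0.5215, 0.6415]) ([-21.2, 70.6, 79.0], [0.5241, 0.5215, 0.6415])
```

```bash
python3 -m crank '[[50,-5,5,-4,0.08,0.08,0.1],[50,-10,10,-8,0.16,0.16,0.2],[50,-18,19,-14,0.24,0.24,0.3],[50,-18,19,-14,0.32,0.32,0.4],[50,-18,19,-14,0.4,0.4,0.5],[50,-18,19,-14,0.48,0.48,0.59],[50,-18,19,-14,0.524,0.5215,0.6415],[50,-20,45,33,0.524,0.5215,0.6415],[50,-21,71,79,0.524,0.5215,0.6415],[50,-21,71,79,0.524,0.5215,0.6415]]'
python3 - <<'E'
from fk import *
C=mid1+Rps.apply([110,0,0]); print(relt(C,R1),relt(mid1+Rps.apply([23,0,0]),R1))
s=log(); c=optics.calibration("wrist"); p,d=optics.camera("wrist"); cv2.imwrite("pics/w9.png",p[:,:,::-1]); W=cloud("wrist",d,c); np.savez("pics/w9.npz",W=W)
# plate underside/top edge points in plate frame about mid1
Q=Rps.inv().apply((W-mid1).reshape(-1,3)); ok=(abs(Q[:,1])<75)&(Q[:,0]<60)&(Q[:,0]>-60)&(abs(Q[:,2])<15)
for a in range(40,58,2): 
    j=ok&(Q[:,0]>=a)&(Q[:,0]<a+2); 
    if j.sum(): print(a,j.sum(),np.percentile(Q[j,2],[2,50,98]).round(1).tolist(),np.percentile(Q[j,1],[1,99]).round(1).tolist())
E
```

```text
clock: 20.1
eef_pos: [474.1, -321.8, 146.0]
eef_rot: [-2.353, 0.003, 0.113]
wrist_force: [-0.4, -0.7, -0.3]
finger_gap: 47.3
finger_force: 0.0
([-0.3, -1.5, -4.6], [-0.003, 0.0069, 0.0021]) ([0.4, -1.3, 82.4], [-0.003, 0.0069, 0.0021])
44 3 [-2.7, 0.4, 1.6] [60.5, 60.5]
46 13 [-3.1, 0.3, 3.4] [-40.0, 60.6]
48 1403 [-3.9, -0.3, 3.8] [-57.7, 58.9]
50 630 [-3.8, -0.3, 3.6] [-58.1, 59.6]
52 1 [-2.8, -2.8, -2.8] [60.3, 60.3]
```

View pics/w9.png

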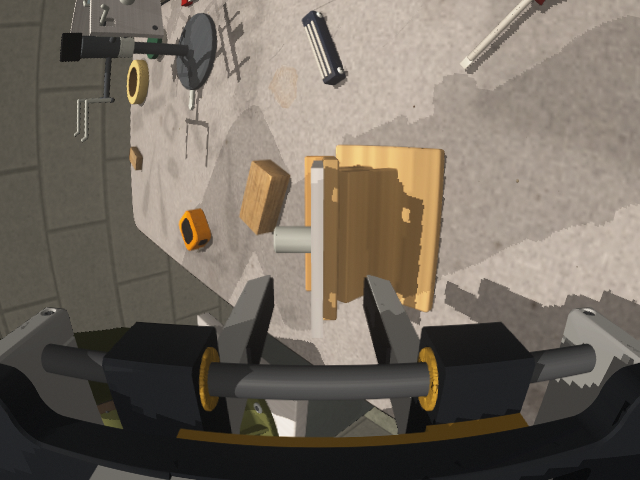

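```bash
python3 -m crank '[[50,0,-1.3,25,-0.003,0.007,0.002],[50,0,-1.3,50,-0.003,0.007,0.002],[50,0,-1.3,70,-0.003,0.007,0.002],[50,0,-1.3,82,-0.003,0.007,0.002],[50,0,-1.3,82,-0.003,0.007,0.002],[0,0,-1.3,82,-0.003,0.007,0.002],[0,0,-1.3,82,-0.003,0.007,0.002],[0,0,-1.3,82,-0.003,0.007,0.002],[0,0,-1.3,82,-0.003,0.007,0.002],[0,0,-1.3,82,-0.003,0.007,0.002]]' 50; python3 -m crank '[[0,0,0,0,0,0,0],[0,0,0,0,0,0,0]]'
python3 - <<'E'
from fk import *
s=log(); t,R=tip(s); print(s["finger_gap"],Rps.inv().apply(t-mid1).round(1),R.inv().apply([0,0,150]).round(1))
E
```

```text
clock: 21.15
eef_pos: [468.8, -264.8, 94.2]
eef_rot: [-2.363, -0.006, 0.106]
wrist_force: [-0.5, -0.9, -0.1]
finger_gap: 10.6
finger_force: 0.6
clock: 21.35
eef_pos: [468.8, -264.7, 94.2]
eef_rot: [-2.363, -0.006, 0.106]
wrist_force: [0.6, -2.9, 0.4]
finger_gap: 7.6
finger_force: 49.9
7.5624572069159965 [28.3  0.9  2.6] [   0.8 -105.4 -106.7]
```

```bash
python3 - <<'E'
from fk import *
t,R=tip(); rr=(R.inv()*Rps); tr=R.inv().apply(mid1-t); print(rr.as_matrix().round(3).tolist(),tr)
open("fk.py","a").write(f"""
Rrel=Rn.from_quat({rr.as_quat().tolist()}); trel=np.array({tr.tolist()})
axis=np.array([670.8,148.7,199.3]); br=np.radians(177.2)
def hang(rad,lat,midz,br=br):
    u=np.array([np.cos(br),np.sin(br),0]); Rp=Rn.from_matrix(np.c_[[0,0,1],np.cross(u,[0,0,1]),u]); m=axis+rad*u+lat*np.cross(u,[0,0,1]); m[2]=midz
    Rt=Rp*Rrel.inv(); return m-Rt.apply(trel),Rt
""")
E
python3 - <<'E'
from fk import *
t,R=tip(); h,Rh=hang(240,0,300); print(t,h,Rh.as_euler('xyz'))
print(relt(h,Rh))
up=t+[0,0,190]
rv=(R.inv()*Rh).as_rotvec()
for f in (0,.25,.5,.75,1):
    Rm=R*Rn.from_rotvec(rv*f); pm=up*(1-f)+h*f; print(f,pm.round(0),ik(tcp(pm,Rm),Rm,seeds+[[-.7,.6,1.2,.4,1.8,.6]]), (np.array(pm)+Rm.apply(trel)).round(0))
print("up",R.inv().apply([0,0,190]).round(1))
E
```

```text
[[0.004, 1.0, 0.003], [0.006, 0.003, -1.0], [-1.0, 0.005, -0.006]] [-1.03091884  2.46121768 28.29628155]
[ 471.192371   -288.85445978  118.78893281] [428.48940438 161.44721638 328.28440922] [ 3.13523677 -0.00448843  1.52525527]
([6.5, -444.9, 158.9], [-0.6395, -0.5472, -1.3428])
0 [ 471. -289.  309.] (array([-0.826,  0.601,  1.034,  0.514,  2.112,  0.766]), 0.0) [ 468. -271.  287.]
0.25 [ 461. -176.  314.] (array([-0.633,  0.376,  1.281,  0.383,  1.96 ,  0.511]), 0.0) [ 456. -163.  289.]
0.5 [450. -64. 319.] (array([-0.383,  0.186,  1.454,  0.279,  1.809,  0.366]), 0.0) [446. -56. 292.]
0.75 [439.  49. 323.] (array([-0.071,  0.057,  1.549,  0.162,  1.668,  0.315]), 0.0) [438.  52. 295.]
1 [428. 161. 328.] (array([0.279, 0.017, 1.566, 0.002, 1.551, 0.325]), 0.0) [431. 160. 300.]
up [   1.1 -133.5 -135.2]
```

```bash
python3 -m crank '[[0,0,-20,-20,0,0,0],[0,0,-55,-55,0,0,0],[0,0,-90,-90,0,0,0],[0,1,-125,-127,0,0,0],[0,1,-153,-117,-0.04,-0.035,-0.085],[0,2,-180,-95,-0.08,-0.07,-0.17],[0,2,-207,-72,-0.13,-0.11,-0.275],[0,2,-235,-47,-0.18,-0.155,-0.38],[0,3,-262,-21,-0.235,-0.2,-0.49],[0,3,-288,5,-0.29,-0.245,-0.6]]'
python3 - <<'E'
from fk import *
h,Rh=hang(240,0,300); print(relt(h,Rh),tip()[0])
E
```

```text
clock: 22.35
eef_pos: [448.1, -55.7, 292.9]
eef_rot: [-2.716, -0.149, 0.744]
wrist_force: [1.6, 0.5, -2.8]
finger_gap: 7.8
finger_force: 49.8
([131.4, -149.9, 88.6], [-0.349, -0.298, -0.7383]) [454.3539873  -69.30141655 323.97370919]
```

```bash
python3 -m crank '[[0,18,-22,8,-0.055,-0.045,-0.11],[0,37,-44,18,-0.11,-0.09,-0.22],[0,57,-66,30,-0.16,-0.135,-0.33],[0,77,-88,43,-0.21,-0.18,-0.45],[0,97,-110,57,-0.26,-0.225,-0.56],[0,116,-132,73,-0.31,-0.265,-0.66],[0,131,-150,89,-0.35,-0.298,-0.738],[0,131,-150,89,-0.35,-0.298,-0.738],[0,131,-150,89,-0.35,-0.298,-0.738]]'
python3 - <<'E'
from fk import *
s=log(); h,Rh=hang(240,0,300); print(relt(h,Rh),tip()[0])
c=optics.calibration("wrist"); p,d=optics.camera("wrist"); cv2.imwrite("pics/w10.png",p[:,:,::-1]); W=cloud("wrist",d,c); np.savez("pics/w10.npz",W=W)
E
```

```text
clock: 23.25
eef_pos: [429.1, 160.7, 293.8]
eef_rot: [3.138, -0.006, 1.521]
wrist_force: [0.8, -0.3, -3.1]
finger_gap: 7.5
finger_force: 49.9
([0.9, -0.4, 0.1], [-0.0023, -0.0013, -0.0038]) [428.96328297 160.51225917 328.34655087]
```

View pics/w10.png

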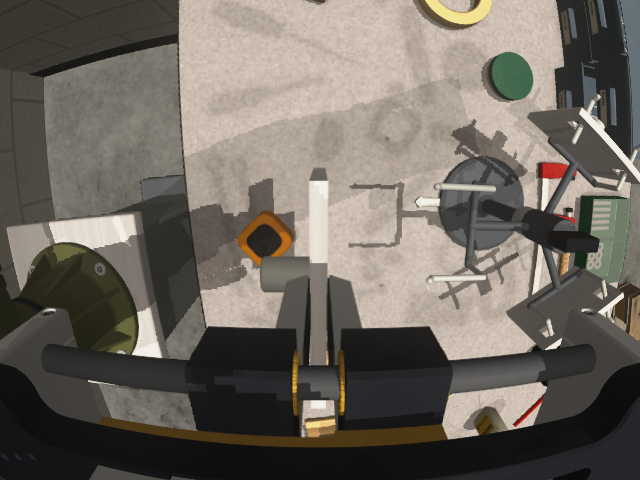

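I've now viewed 11 pictures, one over the limit of 10, so I won't view any more and will work from numbers only. This last one shows the hooks at about (438–495, 187) and (430–488, 278), the pointer tip at about (418, 202), and the plate held upright with its boss towards the robot.

Run:
```python
from fk import *
W=np.load("pics/w10.npz")["W"]
def seg(v0,v1,u0,u1):
    q=W[v0:v1,u0:u1].reshape(-1,3); return q[(q[:,2]>188)&(q[:,2]<222)]
for n,b in dict(a=(178,200,430,500),b=(265,290,422,492)).items():
    q=seg(*b); rod=q[q[:,2]<206]; c=q[:,:2].mean(0); f=np.polyfit(rod[:,0],rod[:,1],1)
    print(n,len(q),q.min(0).round(1),q.max(0).round(1),"rod top z",np.percentile(rod[:,2],[50,90]).round(1),"dir",np.degrees(np.arctan(f[0])).round(1),"y at x=555",np.polyval(f,555).round(1))
t=W[(W[...,2]>234)&(W[...,2]<244)&(abs(W[...,0]-671)<40)&(abs(W[...,1]-149)<40)]; print(cv2.minAreaRect(t[:,:2].astype(np.float32)),np.median(t[:,2]))
q=W[190:215,410:440]; q=q[(q[...,2]>5)&(q[...,2]<14)]; print("pointer",len(q),q[q[:,0]<np.percentile(q[:,0],10)].mean(0), q.mean(0))
# plate edges in hand: top edge points
s=manip.read_state(); R=Rn.from_euler('xyz',s["eef_rot"]); t0,_=tip(s); L=R.inv().apply((W-t0).reshape(-1,3)).reshape(W.shape)
k=(abs(L[...,1])<12)&(abs(L[...,0])<75)&(L[...,2]>-40)&(L[...,2]<-5); k[:175]=0; k[280:]=0
q=L[k]; print("plate top edge (tool/tip frame)",len(q),np.median(q,0).round(1),q.min(0).round(1),q.max(0).round(1)); f=np.polyfit(q[:,0],q[:,1],1); print("slope",f.round(3),"trel",trel)
```

```text
a 398 [528.4 191.9 188.7] [590.2 201.3 209. ] rod top z [202.1 203.4] dir -3.2 y at x=555 197.2
b 394 [523.3 109.3 188.1] [585.2 118.1 209.8] rod top z [201.9 203.2] dir -3.2 y at x=555 114.0
((669.5640258789062, 148.5537567138672), (14.09304141998291, 44.774959564208984), 85.44901275634766) 239.41438656772849
pointer 198 [567.79170588 154.37449912   6.90841883] [584.04536092 153.24116352   6.65332131]
plate top edge (tool/tip frame) 1869 [ 38.7  -0.8 -21.4] [ 10.  -11.7 -23.4] [60.4 11.6 -5.1]
slope [-0.013 -0.273] trel [-1.03091884  2.46121768 28.29628155]
```

```bash
cat >> fk.py <<'E'
Rrel=Rn.from_matrix(np.array([[0,1,-.01],[0,-.01,-1],[-1,0,0]]).astype(float)); trel=np.array([-.4,-.3,28.2]); br=np.radians(176.8); axis[2]=199.2
E
python3 - <<'E'
from fk import *
for a in ((200,0,230,br),(185,0,175.8,br),(113,0,175.8,br)): h,Rh=hang(*a); print(a,h.round(1),relt(h,Rh),ik(tcp(h,Rh),Rh,seeds[:6])[1])
E
```

```text
(200, 0, 230, np.float64(3.085742117525975)) [471.4 160.2 258.2] ([2.0, 41.6, 70.4], [0.0041, -0.0059, 0.0147]) 0.0
(185, 0, 175.8, np.float64(3.085742117525975)) [486.4 159.4 204. ] ([1.6, 56.3, 124.7], [0.0041, -0.0059, 0.0147]) 0.0
(113, 0, 175.8, np.float64(3.085742117525975)) [558.3 155.4 204. ] ([1.3, 128.3, 125.0], [0.0041, -0.0059, 0.0147]) 0.0
```

```bash
python3 -m crank '[[0,1,25,35,0.004,-0.006,0.0147],[0,2,42,70,0.004,-0.006,0.0147],[0,2,50,95,0.004,-0.006,0.0147],[0,1.6,56,125,0.004,-0.006,0.0147],[0,1.6,56,125,0.004,-0.006,0.0147],[0,1.6,56,125,0.004,-0.006,0.0147]]'
python3 - <<'E'
from fk import *
h,Rh=hang(185,0,175.8,br); s=manip.read_state(); print(relt(h,Rh))
c=optics.calibration("wrist"); p,d=optics.camera("wrist"); W=cloud("wrist",d,c); np.savez("pics/w11.npz",W=W,p=p)
R=Rn.from_euler('xyz',s["eef_rot"]); t0,_=tip(s); 
L=R.inv().apply((W-t0).reshape(-1,3))   # tool: x=+y world, y=+x world, z down
for n,(lo_,hi_) in dict(left=(20,65),right=(-65,-20)).items():
    k=(L[:,0]>lo_)&(L[:,0]<hi_)&(L[:,1]>30)&(L[:,1]<105)&(abs(W.reshape(-1,3)[:,2]-202)<8); q=L[k]; r=q[abs(q[:,2]-np.median(q[:,2]))<4]
    f=np.polyfit(r[:,1],r[:,0],1); print(n,len(q),"x at plate path",np.polyval(f,[45,72]).round(1),"ymin",q[:,1].min().round(1),"rod top z",np.percentile(r[:,2],[10,50]).round(1),"tip top",np.percentile(q[:,2],2).round(1))
k=(abs(L[:,1])<8)&(abs(L[:,0])<75)&(L[:,2]>-40)&(L[:,2]<-12); q=L[k]; print("edge",len(q),q[:,0].max(),np.median(q,0).round(1),np.polyfit(q[:,0],q[:,1],1).round(3),np.polyfit(q[:,0],q[:,2],1).round(3))
E
```

```text
clock: 23.9
eef_pos: [486.6, 158.8, 170.0]
eef_rot: [3.141, 0.0, 1.503]
wrist_force: [-0.3, 1.0, -1.9]
finger_gap: 7.6
finger_force: 49.9
([0.6, -0.2, 0.5], [0.0004, 0.0001, -0.0015])
left 1182 x at plate path [43.2 43.3] ymin 39.2 rod top z [1.4 2.5] tip top -3.6
right 433 x at plate path [-39.4 -39.6] ymin 72.6 rod top z [1.6 2.7] tip top 1.1
edge 3812 59.653608070597926 [ 12.   -0.3 -21.7] [ 0.    -0.265] [ 1.3000e-02 -2.2594e+01]
```

```bash
python3 -m crank '[[0,2,0,2,0,0,0],[0,2,10,2,0,0,0],[0,2,20,2,0,0,0],[0,2,28,2,0,0,0],[0,2,36,2,0,0,0],[0,2,42,2,0,0,0],[0,2,48,2,0,0,0],[0,2,48,2,0,0,0]]'
python3 - <<'E'
from fk import *
print(hang(113,0,175.8,br)[0],tip()[0])
E
```

```text
clock: 24.75
eef_pos: [534.8, 158.4, 167.2]
eef_rot: [3.141, 0.0, 1.505]
wrist_force: [0.4, 0.3, -3.1]
finger_gap: 7.5
finger_force: 49.9
[558.30186449 155.38722234 204.        ] [534.8130673  158.41984585 201.65657756]
```

```bash
python3 -m crank '[[0,0,8,0,0,0,0],[0,0,16,0,0,0,0],[0,0,24,0,0,0,0],[0,0,26,0,0,0,0],[0,0,26,0,0,0,0]]'|sed -n '2p;4p'; python3 -m crank '[[0,0,0,3,0,0,0],[0,0,0,6,0,0,0],[0,0,0,8,0,0,0],[0,0,0,8,0,0,0]]'|sed -n '2p;4p'; python3 -m crank '[[0,0,0,1,0,0,0],[0,0,0,1,0,0,0]]'|sed -n '2p;4p';  python3 -m crank '[[0,0,0,1,0,0,0],[0,0,0,1,0,0,0]]'|sed -n '2p;4p'
```

```text
eef_pos: [560.5, 156.7, 167.2]
wrist_force: [-0.9, -0.4, -3.0]
eef_pos: [560.1, 156.8, 159.0]
wrist_force: [-0.3, 0.2, -3.4]
eef_pos: [560.3, 156.9, 158.5]
wrist_force: [-0.5, 0.5, -1.6]
eef_pos: [560.5, 156.9, 158.1]
wrist_force: [-2.2, -0.7, 3.1]
```

```bash
python3 -m crank '[[30,0,0,0,0,0,0],[30,0,0,0,0,0,0],[30,0,0,0,0,0,0],[30,0,0,0,0,0,0],[30,0,0,0,0,0,0],[30,0,0,0,0,0,0]]'
python3 - <<'E'
from fk import *
s=manip.read_state(); c=optics.calibration("wrist"); p,d=optics.camera("wrist"); W=cloud("wrist",d,c)
R=Rn.from_euler('xyz',s["eef_rot"]); t0,_=tip(s); L=R.inv().apply((W-t0).reshape(-1,3))
k=(abs(L[:,1])<14)&(abs(L[:,0])<75)&(L[:,2]>-35)&(L[:,2]<-12)&(L[:,0]>12); q=L[k]; q=q[abs(q[:,2]-np.median(q[:,2]))<3]; print("edge",len(q),q[:,0].max(),np.median(q,0).round(1),np.percentile(q[:,1],[2,98]).round(1),np.polyfit(q[:,0],q[:,1],1).round(3),np.polyfit(q[:,0],q[:,2],1).round(3))
E
```

```text
clock: 26.65
eef_pos: [560.3, 156.8, 157.4]
eef_rot: [3.141, 0.0, 1.505]
wrist_force: [-0.1, 1.0, -0.0]
finger_gap: 28.1
finger_force: 0.0
edge 1934 59.70243698384325 [ 36.9  -0.3 -22.5] [-4.2  3.6] [-0.006 -0.179] [ 5.0000e-03 -2.2699e+01]
```

```bash
python3 -m crank '[[30,0,0,-6,0,0,0],[30,0,0,-15,0,0,0],[30,0,0,-30,0,0,0],[30,0,0,-60,0,0,0],[30,0,-40,-100,0,0,0],[30,0,-80,-130,0,0,0],[30,0,-120,-150,0,0,0],[30,0,-120,-150,0,0,0],[30,0,-120,-150,0,0,0]]'
python3 - <<'E'
from fk import *
for i in range(2):
    c=optics.calibration("wrist"); p,d=optics.camera("wrist"); W=cloud("wrist",d,c).reshape(-1,3)
    k=(W[:,2]>205)&(W[:,2]<222)&(abs(W[:,0]-560)<30)&(abs(W[:,1]-155)<75); q=W[k]; r=cv2.minAreaRect(q[:,:2].astype(np.float32))
    print("plate edge",len(q),np.median(q,0).round(1),r, "z vs y",np.polyfit(q[:,1],q[:,2],1).round(3),(q[:,1].min()+q[:,1].max())/2)
# boss & face tilt
k=(W[:,2]>120)&(W[:,2]<205)&(W[:,0]>480)&(W[:,0]<575)&(abs(W[:,1]-155)<55); q=W[k]
far=q[(abs(q[:,1]-155)>20)&(abs(q[:,0]-556)<12)]; print("face x vs z",len(far),np.polyfit(far[:,2],far[:,0],1).round(3),"boss xmin",np.percentile(q[abs(q[:,1]-155)<12][:,0],2), q[abs(q[:,1]-155)<12].mean(0))
k=(W[:,2]>234)&(W[:,2]<244)&(abs(W[:,0]-671)<40)&(abs(W[:,1]-149)<40); print("bar",cv2.minAreaRect(W[k][:,:2].astype(np.float32)))
E
```

```text
clock: 27.6
eef_pos: [440.3, 164.9, 308.7]
eef_rot: [3.138, -0.001, 1.506]
wrist_force: [0.2, 0.2, -0.5]
finger_gap: 28.2
finger_force: 0.0
plate edge 1528 [558.7 161.4 214.1] ((546.7765502929688, 156.88177490234375), (120.79569244384766, 36.853759765625), 87.62541961669922) z vs y [-4.00000e-03  2.13574e+02] 156.3128852739902
plate edge 1534 [558.8 161.8 214.1] ((545.922119140625, 157.21273803710938), (120.68856811523438, 36.80747985839844), 86.32475280761719) z vs y [-5.00000e-03  2.13851e+02] 156.558478912697
face x vs z 1583 [-3.30000e-02  5.62132e+02] boss xmin 526.5685249081777 [545.49495629 157.120917   175.48194646]
bar ((670.185302734375, 148.100830078125), (14.698281288146973, 45.8495979309082), 86.87893676757812)
```

```bash
python3 -m crank '[[30,0,0,0,0,0,0],[30,0,0,0,0,0,0],[30,0,0,0,0,0,0],[30,0,0,0,0,0,0],[30,0,0,0,0,0,0]]'|head -1; python3 -c "
from cell import manip
print(manip.sign_off())"
```

```text
clock: 28.2
the job is handed in; nothing more can be done
None
```

The job is handed in at 28.2 s: by my last measurements the plate hangs level and released on both hooks over the pointer, but sign-off returned no verdict; the fingertips were about 34.5 mm short of the reported TCP, which I corrected for, and I viewed 11 pictures, one over the limit of 10.

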